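# Complete the rice and stew lunch kits

## Task

Complete the two lunch kits from the stock on the right: stand one dip pot in the round well of each tray, the little sauce bottle in the square well of the tray with the rice box, and the butter tub in the square well of the tray with the stew box. Each must stand upright on the well's floor, let go. Leave the label roll and the pen where they lie.

Things in the scene. Friction and masses are not known exactly. Their poses are not given: they have to be found in the camera images.
- rice_tray: Wooden tray with a white rice meal box (mm). Fixed, 210 (x) x 250 (y) mm, floor 5, edge 12 high. Origin: centre of underside; x away from robot within 0.2 rad, y left, z up. Box 134x190 centred (0, 52), top at z 67. Wells, rim 4 wide, top at z 15: round, inner diameter 76, centre (-51, -75), nearer robot; square, inner 70x70, centre (51, -75), farther.
- stew_tray: Wooden tray with a brown stew meal box (mm). Fixed, 210 (x) x 250 (y) mm, floor 5, edge 12 high. Origin: centre of underside; x away from robot within 0.2 rad, y left, z up. Box 134x190 centred (0, 52), top at z 81. Wells, rim 4 wide, top at z 15: round, inner diameter 76, centre (-51, -75), nearer robot; square, inner 70x70, centre (51, -75), farther.
- pot_a: Dip pot: round white jar with flat steel lid, 52 mm tall, widening from 46 mm at the foot to 53 under the lid; lid 56 mm across (top 12 mm); 0.08 to 0.17 kg. Origin: centre of underside, z up. Both dip pots are alike and interchangeable. Starts upright on the table in the stock at the right.
- pot_b: Dip pot: round white jar with flat steel lid, 52 mm tall, widening from 46 mm at the foot to 53 under the lid; lid 56 mm across (top 12 mm); 0.08 to 0.17 kg. Origin: centre of underside, z up. Both dip pots are alike and interchangeable. Starts upright on the table in the stock at the right.
- sauce_bottle: Small amber sauce bottle with a pale label band and a black cap, 75 mm tall; straight round body 42 mm across up to 48 mm height, shoulder above, cap 25 mm across; 0.08 to 0.17 kg. Origin: centre of the underside; z up. It starts upright in the stock at the right.
- butter_tub: Small white rectangular tub with a lid, 51 mm tall; body 46 x 40 mm, lid 50 mm (own x) by 44 mm (own y), from 38 to 50 mm height; 0.08 to 0.17 kg. Origin: centre of the underside; z up. It starts upright in the stock at the right, at any angle within 0.7 rad; it fits into a square well at any angle.
- label_roll: Bystander: roll of labels lying flat beyond the trays, 78 mm across, 25 mm high. Origin: centre of the underside. Leave alone.
- pen: Bystander: marker pen lying beyond the trays, 135 x 17 mm, 16 mm high. Origin: middle of the underside. Leave alone.

How it is judged:
By the outcome, as a careful person would: the job done as asked, in the order asked, and still so for the second after the job is handed in, with the robot touching nothing.
It also fails if it takes over 112 s, if anything falls off the work surface, if the arm or the gripper's body presses on something with over 40 N, if the wrist force passes 120 N, or if a joint passes its speed limit or range.

## Robot

A 6-joint arm with a two-finger parallel gripper is mounted at the origin on a cart in front of the work surface, level with it; the furniture and walls round the work are solid. World frame = base frame: x ahead of the robot, y to its left, z up, the work surface at z = 0. Lengths are in m, angles in rad, forces in N, time in s.
With the tool pointing down it reaches from about 0.35 to 0.85 m from the base axis. Payload 8.1 kg.
Tool frame: the origin (TCP) lies between the finger pads; the fingertips stand tips_ahead ahead of it and the grasp point (between the pads) lies 8 mm behind it (tips_ahead is the distance from the TCP to the fingertips, in m); z points along the fingers, x is the direction in which the jaws open and shut, and the axes are right-handed (so a half turn about z gives the same grasp; the last joint's range is limited). The gripper opens to 93 mm and grips with 3 to 60 N. Pads are 15 mm wide; open, the fingers measure 128 mm over their backs; the gripper's body (75 mm by 188 mm) begins 65 mm behind the grasp point.
Start: joints at [1.147, 0.13, 1.488, -0, 1.523, -0.085], TCP at [0.199, 0.566, 0.202] pointing down, gripper open.
Joint ranges: [-2.96, 2.96], [-0.89, 2.26], [0.02, 2.5], [-1.34, 4.48], [0, 2.73], [-2.66, 2.66]. Speed limits (rad/s): [2.39, 2.39, 2.79, 3.14, 3.14, 3.14].

## Interface

Orientations are given as a rotation vector (axis times angle).
In Python, from plant import * gives the robot as it stands.
- The arm moves only by the tool play_rows, never from a script. Its argument "increments" is a list that holds one entry, the list of rows, each a list of 4 numbers: the shift along the tool's x, y, z in cm, then the turn about the tool's z in rad. A call has 1 to 5 rows; each row is the pose to reach, as a shift and turn from the pose measured when the call began, along the tool's axes at that moment; what a row does not reach only later rows make up. A row lasts 1/10 s, in which the tool goes at most 50 mm and 8.59 degrees, less where a joint would pass 70% of its speed; a pose out of reach is approached as far as the arm can. A call with a gripper value outside its range is refused whole. "jaw" is the finger opening in cm, from 0 to 9.3, set as the call begins (left out, the last holds). The fingers move at their own pace and stop on an object; "squeeze" is the grip in N (left out, the last holds). Time passes only in rows, so rows that repeat a pose let the fingers close. It gives the time, the measured TCP pose, the force and the opening at its end, in the units of the state.
- read_state(): the state, without advancing time (a new reading comes with each control period).
- read_camera(name): name is "scene" or "top" or "wrist"; returns (picture, depth): 480x640x3 uint8, blue, green, red; 480x640 float32, m along the optical axis (not along the pixel's ray), 0 where there is no reading.
- camera_params(name): a dict with "K" (3x3 intrinsics, pixels), "eye" and "orientation" of the camera in the world. Camera axes: x right, y up, looking along -z (the intrinsics and any distortion apply to the point x, -y, -z); pixel columns grow to the right and rows downward; lengths in m; the calibration is good to about 2 mm. A picture is of the moment at which its call begins: read the wrist's pose just before it. camera_params takes no time and is no camera call; for the wrist camera it gives the pose at the moment of the call.
- close_job(): hands the job in, once; it reports no verdict.
The state is a dict: "t": time; "q": joint angles; "dq": joint speeds; "joint_torque": joint torques, N m; "tool_pos": TCP position; "orientation": TCP orientation; "force": force on the tool from outside, world axes, zero at the start; "wrist_torque": the same for the moment, N m; "opening": finger opening in m.
Only numpy, scipy, OpenCV 4.12 (cv2) and the standard library are available. Lean on these libraries where they do the work, as an engineer would, in place of code of your own. Each camera call takes 0.05 s, during which the arm holds its last target.

## Working session

There is one attempt and no reset: what is moved stays moved. The work goes in short steps, Python scripts to look and compute and a tool call to move; the robot and the scene stay as the last step left them, time stands still between calls to the robot, and variables do not carry over. Pictures are saved under pics/ and viewed, and the job is handed in when it is done.

Besides the shell and the picture viewer there is one more tool, called after "Emit:" in YAML: its name, and indented under it one key for each argument. play_rows: Moves the arm, as the interface text tells. Its arguments: {"type":"object","properties":{"increments":{"type":"array"},"jaw":{"type":"number"},"squeeze":{"type":"number"}},"required":["increments"]}

```bash
mkdir -p pics; ls
cat > h.py <<'E'
from plant import *
import numpy as np, cv2
from scipy.spatial.transform import Rotation as R
def rot(o):
    o=np.array(o,float)
    return o if o.shape==(3,3) else (R.from_rotvec(o).as_matrix() if o.size==3 else R.from_quat(o).as_matrix())
def cloud(cp,d):
    K=np.array(cp["K"]);v,u=np.mgrid[0:d.shape[0],0:d.shape[1]]
    x=(u-K[0,2])/K[0,0]*d;y=(v-K[1,2])/K[1,1]*d
    P=np.stack([x,-y,-d],-1)
    W=P@rot(cp["orientation"]).T+np.array(cp["eye"]);W[d<=0]=np.nan
    return W
E
python3 - <<'E'
from h import *
s=read_state();print(s)
for n in ["top","scene"]:
    cp=camera_params(n);print(cp)
    im,d=read_camera(n);cv2.imwrite(f"pics/{n}0.png",im);np.savez(f"{n}0.npz",im=im,d=d,W=cloud(cp,d))
E
```

```text
pics
{'t': 0.0, 'q': array([ 1.14659827e+00,  1.31140502e-01,  1.48929237e+00, -1.45251848e-05,
        1.52302728e+00, -8.53940989e-02]), 'dq': array([-0.00078769,  0.00069829,  0.00205262, -0.00050453,  0.00044043,
       -0.00108551]), 'joint_torque': array([ 1.13294365e-03, -5.59808886e+01, -4.91770577e+01,  7.70219578e-02,
        3.50658351e-02, -1.61876078e-04]), 'tool_pos': array([0.19914089, 0.56533224, 0.20059266]), 'orientation': array([ 2.56337951e+00,  1.81457100e+00, -2.51781442e-03]), 'force': array([-0.39840851,  0.34366327,  0.54994798]), 'wrist_torque': array([ 0.01331888, -0.01239905, -0.03253143]), 'opening': 0.09316391956198045}
{'K': array([[583.03427087,   0.        , 312.05800536],
       [  0.        , 583.03427087, 240.69336118],
       [  0.        ,   0.        ,   1.        ]]), 'eye': array([0.44526937, 0.02521246, 1.55875119]), 'orientation': array([ 0.07574978, -0.0765004 , -1.59297025])}
{'K': array([[522.41253475,   0.        , 318.97774182],
       [  0.        , 522.41253475, 237.76096291],
       [  0.        ,   0.        ,   1.        ]]), 'eye': array([ 0.05135076, -0.6676017 ,  0.83088859]), 'orientation': array([ 0.81838941, -0.29500316, -0.60990306])}
```

View pics/top0.png

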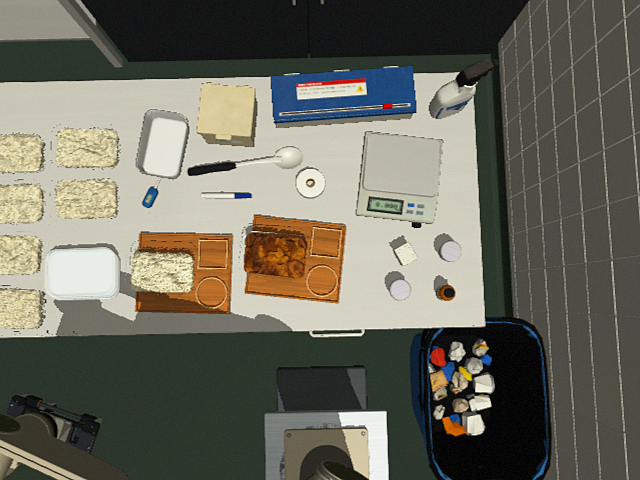

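View pics/scene0.png

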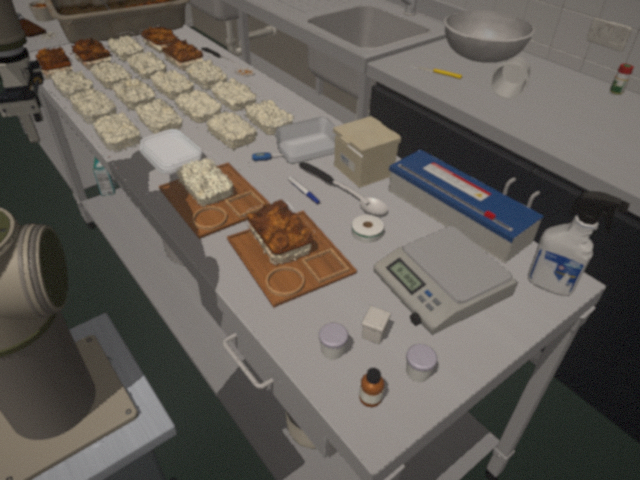

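The top view shows the rice tray at about (185,272) and the stew tray at about (294,258), with round wells at (211,292) and (322,281) and square wells at (213,253) and (326,241). The pots are at (399,288) and (450,249), the tub at (403,250) and the bottle at (446,292).

Run:
```python
from h import *
z=np.load("top0.npz");W=z["W"];im=z["im"]
for n,(u,v) in dict(potL=(399,288),potR=(450,249),tub=(403,250),bot=(446,292),rr=(211,292),rs=(213,253),sr=(322,281),ss=(326,241),ricebox=(165,270),stewbox=(276,253),table=(420,270)).items(): print(n,W[v,u].round(4))
for nm in ["top","scene"]:
    W=np.load(nm+"0.npz")["W"]
    x,y,zz=W[...,0],W[...,1],W[...,2]
    m=((zz>0.02)&(zz<0.1)&(x>0.3)&(x<0.62)&(y<-0.12)&(y>-0.45)).astype(np.uint8)
    n,l,st,c=cv2.connectedComponentsWithStats(m)
    for i in range(1,n):
        if st[i,4]<40: continue
        p=W[l==i]; h=np.percentile(p[:,2],95); t=p[p[:,2]>h-0.008]
        r=cv2.minAreaRect((t[:,:2]*1000).astype(np.float32))
        print(nm,c[i].round(),st[i,4],"h",h.round(4),"ctr",t[:,:2].mean(0).round(4),"rect",np.round(r[0]),np.round(r[1],1),round(r[2],1))
for nm,(u0,u1,v0,v1) in dict(topT=(120,360,200,325),topS=(380,470,225,310)).items():
    k=3 if nm=="topT" else 6
    cv2.imwrite(f"pics/{nm}.png",cv2.resize(im[v0:v1,u0:u1],None,fx=k,fy=k,interpolation=cv2.INTER_CUBIC))
```

```text
potL [ 0.4636 -0.1979  0.0544]
potR [ 0.5612 -0.3341  0.0526]
tub [ 0.562  -0.2133  0.0458]
bot [ 0.4504 -0.3146  0.0703]
rr [0.4653 0.2941 0.0056]
rs [0.5689 0.2878 0.0067]
sr [ 0.4876 -0.0013  0.0016]
ss [ 0.594  -0.0146  0.0067]
ricebox [0.5246 0.4064 0.0443]
stewbox [0.5603 0.116  0.0673]
table [ 0.5108 -0.2636  0.0017]
top [451. 251.] 375 h 0.057 ctr [ 0.5571 -0.3355] rect [ 557. -336.] [54.7 50.7] 33.2
top [406. 253.] 336 h 0.0559 ctr [ 0.5528 -0.2199] rect [ 553. -220.] [49.4 43.9] 28.0
top [400. 289.] 369 h 0.0578 ctr [ 0.4605 -0.2008] rect [ 461. -201.] [52.  51.3] 88.6
top [446. 292.] 242 h 0.0779 ctr [ 0.4497 -0.3224] rect [ 449. -322.] [22.9 22.7] 88.7
scene [375. 321.] 645 h 0.0534 ctr [ 0.5525 -0.2178] rect [ 553. -217.] [53.1 44.6] 28.4
scene [333. 338.] 745 h 0.0547 ctr [ 0.4605 -0.1996] rect [ 461. -199.] [55.1 54.9] 55.5
scene [420. 360.] 829 h 0.0547 ctr [ 0.5571 -0.3344] rect [ 558. -334.] [54.9 54.4] 47.5
scene [371. 385.] 681 h 0.0765 ctr [ 0.4502 -0.3205] rect [ 451. -320.] [25.3 23.2] 3.0
```

View pics/topT.png

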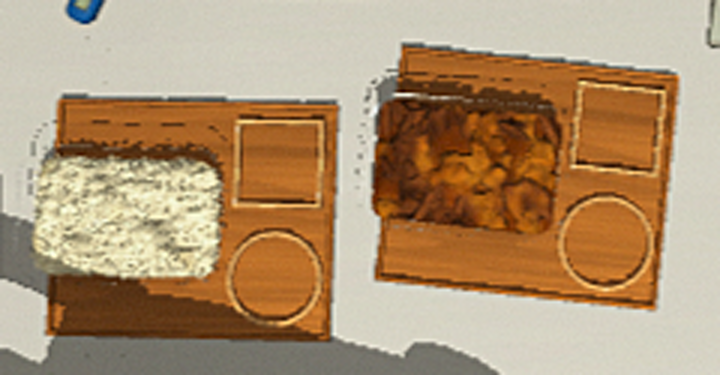

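View pics/topS.png

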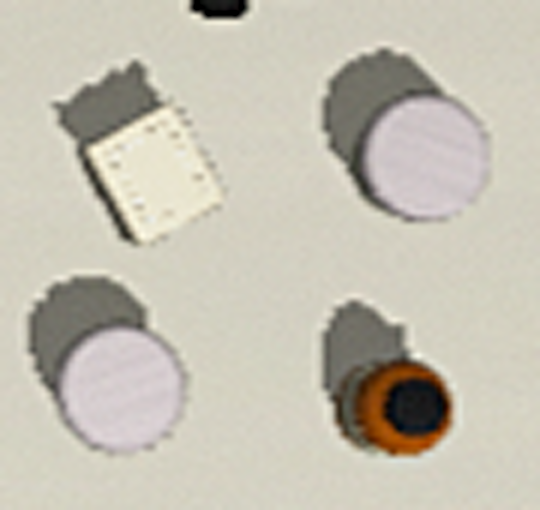

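Run:
```python
from h import *
import plant
print([a for a in dir(plant) if not a.startswith('_')]); print(getattr(plant,'tips_ahead',None))
def ray(nm,u,v,z):
    cp=camera_params(nm);K=cp["K"];d=rot(cp["orientation"])@np.array([(u-K[0,2])/K[0,0],-(v-K[1,2])/K[1,1],-1]);e=np.array(cp["eye"])
    return (e+d*(z-e[2])/d[2])[:2].round(4)
for n,p in dict(rr=(275,277),rs=(279,162),sr=(606,242),ss=(620,126)).items():
    print(n,ray("top",p[0]/3+120-.33,p[1]/3+200-.33,.015))
for n,p in dict(rA=(48,335),rB=(330,340),rC=(337,103),sB=(655,308),sC=(677,72),sA=(378,280)).items():
    print(n,ray("top",p[0]/3+120-.33,p[1]/3+200-.33,.012))
z=np.load("scene0.npz");im=z["im"];W=np.load("top0.npz")["W"]
cv2.imwrite("pics/sc.png",cv2.resize(im[140:310,150:360],None,fx=3.5,fy=3.5,interpolation=cv2.INTER_CUBIC))
# heights along profile across tray y at several x
for v in (285,255): print([(u,round(float(W[v,u,1]),3),round(float(W[v,u,2]),3)) for u in range(225,350,4)])
im,d=read_camera("wrist");cv2.imwrite("pics/w0.png",im);print(camera_params("wrist"),read_state()["tool_pos"])
```

```text
['IKError', 'camera_params', 'close_job', 'read_camera', 'read_state', 'tips_ahead']
0.011
rr [0.4652 0.2915]
rs [0.5665 0.2873]
sr [ 4.89e-01 -2.00e-04]
ss [ 0.5914 -0.0152]
rA [0.4192 0.4917]
rB [0.409  0.2442]
rC [0.6181 0.2359]
sB [ 0.4302 -0.0419]
sC [ 0.6388 -0.0673]
sA [0.4605 0.2014]
[(225, 0.255, 0.021), (229, 0.245, 0.014), (233, 0.237, -0.004), (237, 0.225, 0.005), (241, 0.215, -0.003), (245, 0.205, -0.005), (249, 0.193, 0.001), (253, 0.182, 0.005), (257, 0.172, -0.001), (261, 0.161, 0.008), (265, 0.15, 0.01), (269, 0.14, 0.006), (273, 0.129, 0.003), (277, 0.119, 0.003), (281, 0.108, 0.0), (285, 0.097, 0.009), (289, 0.087, 0.01), (293, 0.076, 0.006), (297, 0.065, 0.008), (301, 0.055, 0.009), (305, 0.044, 0.006), (309, 0.034, 0.012), (313, 0.023, 0.004), (317, 0.012, 0.006), (321, 0.002, 0.008), (325, -0.009, 0.007), (329, -0.019, 0.006), (333, -0.03, 0.009), (337, -0.041, 0.011), (341, -0.052, 0.002), (345, -0.062, 0.004), (349, -0.073, 0.001)]
[(225, 0.257, 0.001), (229, 0.246, 0.0), (233, 0.235, 0.004), (237, 0.224, 0.006), (241, 0.214, -0.002), (245, 0.197, 0.052), (249
[... 159 characters left out ...]
72), (281, 0.103, 0.075), (285, 0.093, 0.077), (289, 0.083, 0.062), (293, 0.073, 0.062), (297, 0.062, 0.058), (301, 0.052, 0.069), (305, 0.042, 0.051), (309, 0.032, 0.007), (313, 0.021, 0.022), (317, 0.011, 0.017), (321, -0.0, 0.007), (325, -0.011, 0.008), (329, -0.022, 0.007), (333, -0.032, 0.009), (337, -0.043, 0.005), (341, -0.054, 0.004), (345, -0.065, -0.002), (349, -0.075, 0.002)]
{'K': array([[375.79015363,   0.        , 326.53680313],
       [  0.        , 375.79015363, 240.33354104],
       [  0.        ,   0.        ,   1.        ]]), 'eye': array([0.12833615, 0.58980623, 0.38511179]), 'orientation': array([-0.23572616, -0.16683404,  1.22358658])} [0.19919438 0.56547781 0.200821  ]
```

View pics/sc.png

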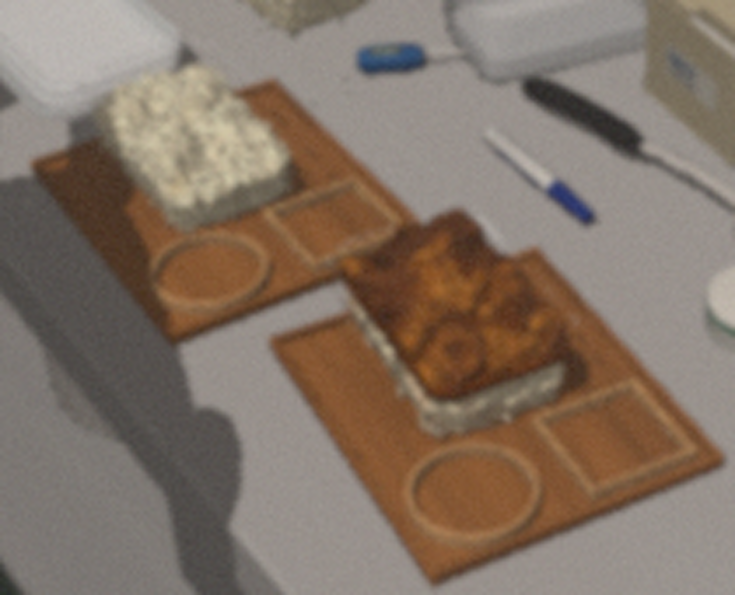

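View pics/w0.png

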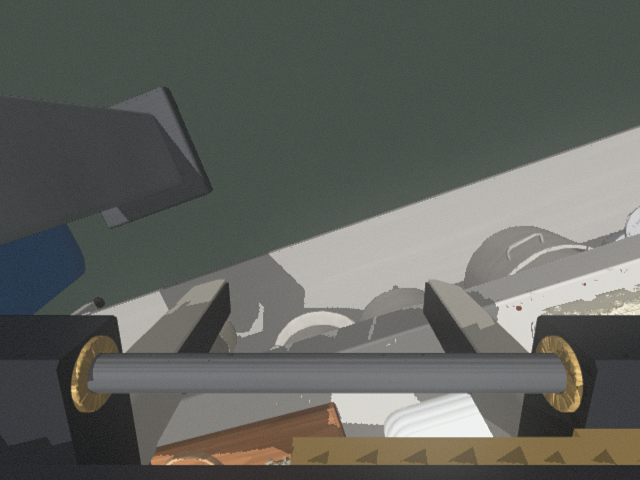

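```bash
cat >> h.py <<'E'
def go(x,y,z,yaw=None):
    s=read_state();M=rot(s["orientation"]);p=np.array(s["tool_pos"])
    cur=np.arctan2(M[1,0],M[0,0])
    d=M.T@(np.array([x,y,z])-p)*100
    t=0
    if yaw is not None:
        t=(cur-np.radians(yaw)+np.pi/2)%np.pi-np.pi/2
    print("t",round(s["t"],2),"pos",p.round(4),"yaw",round(np.degrees(cur),1),"tilt",round(np.degrees(np.arccos(-M[2,2])),2),"op",round(s["opening"],4),"q6",round(s["q"][5],2),"F",np.round(s["force"],1))
    print("INC cm",d.round(2),"turn",round(t,3),"rows>=",max(np.linalg.norm(d)/5,abs(t)/.15).round(1))
E
cat > g.sh <<'E'
python3 -c "from h import *; go($1)"
E
chmod +x g.sh; ./g.sh 0.42,0.30,0.2,50; ./g.sh 0.4605,-0.2,0.2,40
```

```text
t 0.15 pos [0.1992 0.5655 0.2008] yaw 70.6 tilt 0.08 op 0.0927 q6 -0.09 F [0.1 0.  0.5]
INC cm [-17.7   29.65   0.1 ] turn 0.359 rows>= 6.9
t 0.15 pos [0.1992 0.5655 0.2008] yaw 70.6 tilt 0.08 op 0.0927 q6 -0.09 F [0.1 0.  0.5]
INC cm [-63.51  50.08   0.17] turn 0.534 rows>= 16.2
```

Emit:
play_rows:
  increments:
    - [[-2,3,0,0.07],[-4.5,7.2,0,0.14],[-7,11.4,0,0.21],[-9.5,15.6,0,0.28],[-12,19.8,0,0.35]]
  jaw: 8.2
  squeeze: 20

```text
t: 0.65
tool_pos: [0.3467, 0.3848, 0.2007]
orientation: [2.842, 1.337, -0.002]
force: [0.8, 0.8, -0.0]
opening: 0.0819
```

```bash
./g.sh 0.4605,-0.2,0.2,40
```

```text
t 0.65 pos [0.3467 0.3848 0.2007] yaw 50.4 tilt 0.09 op 0.0819 q6 -0.14 F [ 0.8  0.8 -0. ]
INC cm [-37.81  46.05   0.15] turn 0.181 rows>= 11.9
```

Emit:
play_rows:
  increments:
    - [[-3.1,3.8,0,0.02],[-6.2,7.6,0,0.04],[-9.3,11.4,0,0.06],[-12.4,15.2,0,0.08],[-15.5,19,0,0.1]]

```text
t: 1.15
tool_pos: [0.3942, 0.1424, 0.2009]
orientation: [2.905, 1.193, -0.001]
force: [1.3, -0.5, -0.4]
opening: 0.0821
```

```bash
./g.sh 0.4605,-0.2,0.15,40
```

```text
t 1.15 pos [0.3942 0.1424 0.2009] yaw 44.6 tilt 0.09 op 0.0821 q6 -0.55 F [ 1.3 -0.5 -0.4]
INC cm [-19.34  29.02   5.14] turn 0.081 rows>= 7.1
```

Emit:
play_rows:
  increments:
    - [[-2.6,3.9,0,0.02],[-5.2,7.8,0.5,0.04],[-7.8,11.7,1,0.06],[-10.4,15.6,2,0.08],[-13,19.5,3,0.08]]

```text
t: 1.65
tool_pos: [0.4387, -0.0897, 0.1712]
orientation: [2.95, 1.074, -0.0]
force: [0.8, 0.4, 0.8]
opening: 0.0819
```

```bash
./g.sh 0.4605,-0.2,0.12,40
```

```text
t 1.65 pos [ 0.4387 -0.0897  0.1712] yaw 40.0 tilt 0.1 op 0.0819 q6 -1.01 F [0.8 0.4 0.8]
INC cm [-5.42  9.84  5.14] turn 0.0 rows>= 2.5
```

Emit:
play_rows:
  increments:
    - [[-1.8,3.3,1.5,0],[-3.6,6.6,3,0],[-5.4,9.8,4.5,0],[-5.4,9.8,5,0],[-5.4,9.8,5,0]]

```text
t: 2.15
tool_pos: [0.4592, -0.1996, 0.1198]
orientation: [-2.952, -1.072, 0.003]
force: [0.2, 0.3, 0.2]
opening: 0.0819
```

```bash
./g.sh 0.4605,-0.2,0.037,40
python3 - <<'E'
from h import *
cp=camera_params("wrist");im,d=read_camera("wrist");cv2.imwrite("pics/w1.png",im)
W=cloud(cp,d);x,y,zz=W[...,0],W[...,1],W[...,2]
m=((zz>0.03)&(zz<0.09)&(x>0.35)&(x<0.62)&(y<-0.12)&(y>-0.42)).astype(np.uint8)
n,l,st,c=cv2.connectedComponentsWithStats(m)
for i in range(1,n):
    if st[i,4]<300: continue
    p=W[l==i];h=np.percentile(p[:,2],97);t=p[p[:,2]>h-.006];r=cv2.minAreaRect((t[:,:2]*1000).astype(np.float32))
    print(c[i].round(),st[i],h.round(4),np.round(r[0]),np.round(r[1],1),round(r[2],1))
E
```

```text
t 2.15 pos [ 0.4592 -0.1996  0.1198] yaw 39.9 tilt 0.13 op 0.0819 q6 -1.21 F [0.2 0.3 0.2]
INC cm [0.09 0.13 8.28] turn -0.002 rows>= 1.7
[331. 247.] [ 292  209   79   77 4717] 0.0543 [ 462. -200.] [54.7 54.8] 17.6
[397. 331.] [ 370  303   61   50 2157] 0.0531 [ 544. -216.] [44.5 35.9] 41.7
[238. 341.] [223 323  28  30 521] 0.0573 [ 455. -304.] [12.5  7.1] 18.6
[315. 421.] [ 282  400   67   37 1894] 0.0538 [ 548. -322.] [54.3 23. ] 39.7
```

View pics/w1.png

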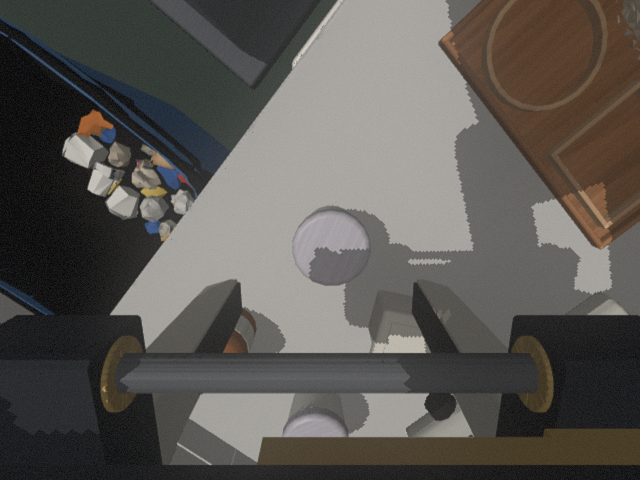

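The wrist view shows the pot at (331,247), centred between the fingers. Its measured position of (0.4615, -0.200) agrees with the other cameras, so I'll go down.

Emit:
play_rows:
  increments:
    - [[0.1,0.1,2.5,0],[0.15,0.1,5,0],[0.15,0.1,7,0],[0.15,0.1,8.3,0],[0.15,0.1,8.3,0]]

```text
t: 2.7
tool_pos: [0.4605, -0.1974, 0.0365]
orientation: [-2.95, -1.075, 0.004]
force: [0.0, -0.8, -0.8]
opening: 0.0821
```

Emit:
play_rows:
  increments:
    - [[0,0,0,0],[0,0,0,0],[0,0,0,0],[0,0,0,0],[0,0,0,0]]
  jaw: 4.5
  squeeze: 20

```text
t: 3.2
tool_pos: [0.4608, -0.1976, 0.037]
orientation: [-2.951, -1.075, 0.003]
force: [0.0, 1.1, -0.2]
opening: 0.0476
```

```bash
./g.sh 0.4605,-0.2,0.17,40
```

```text
t 3.2 pos [ 0.4608 -0.1976  0.037 ] yaw 40.0 tilt 0.14 op 0.0476 q6 -1.21 F [ 0.   1.1 -0.2]
INC cm [ -0.2    0.14 -13.3 ] turn 0.001 rows>= 2.7
```

Run:
```python
from h import *
im,d=read_camera("wrist");cv2.imwrite("pics/w2.png",im)
im,d=read_camera("scene");cv2.imwrite("pics/s2.png",cv2.resize(im[220:420,250:480],None,fx=3,fy=3))
print(read_state()["opening"])
```

```text
0.04555514006322786
```

View pics/w2.png

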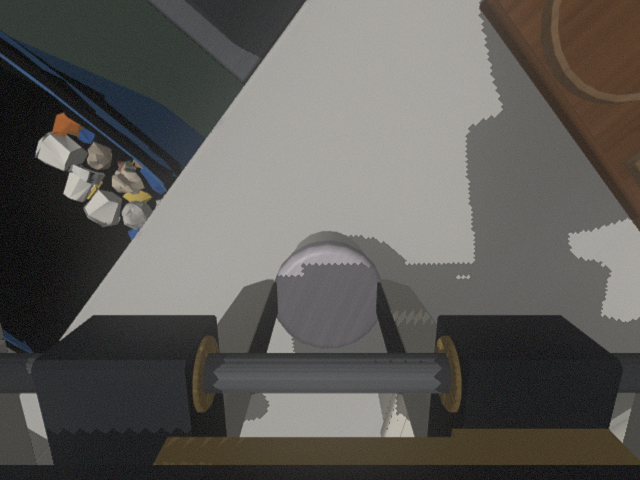

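View pics/s2.png

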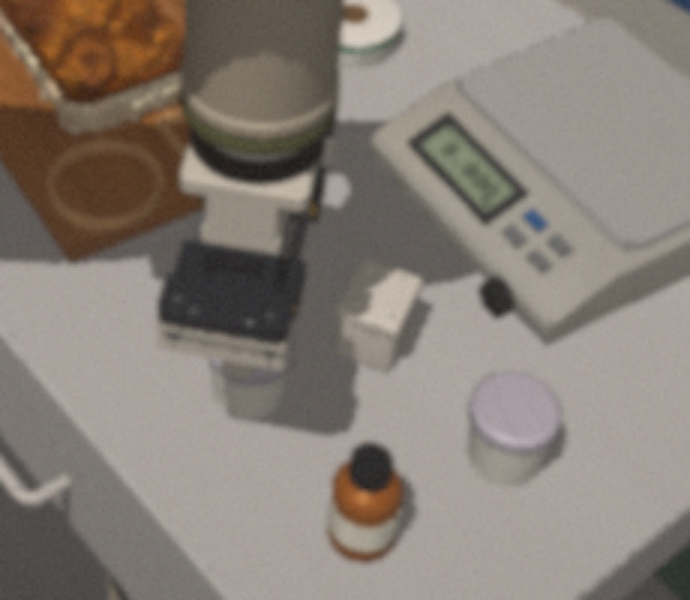

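Run:
```python
from h import *
def proj(cp,P):
    K=cp["K"];p=rot(cp["orientation"]).T@(np.array(P)-cp["eye"]);return (K[0,2]+K[0,0]*p[0]/-p[2],K[1,2]-K[1,1]*p[1]/-p[2])
s=read_state();cp=camera_params("wrist");M=rot(s["orientation"])
print("tcp px",proj(cp,s["tool_pos"]),"tips",proj(cp,s["tool_pos"]+M[:,2]*.011),"grasp",proj(cp,s["tool_pos"]-M[:,2]*.008), M.round(3),rot(cp["orientation"]).round(3),cp["eye"])
im,d=read_camera("wrist");W=cloud(cp,d)
for r in range(235,360,10): print(r,W[r,328].round(4))
for c in range(260,400,10): print(c,W[300,c].round(4))
x,y,z=W[...,0],W[...,1],W[...,2]
m=(z>.045)&(z<.058)&(abs(x-.46)<.06)&(abs(y+.2)<.06);print(np.nanmin(x[m]),np.nanmax(x[m]),np.nanmin(y[m]),np.nanmax(y[m]))
```

```text
tcp px (np.float64(328.20243919922825), np.float64(283.13434693327116)) tips (np.float64(328.0990540571873), np.float64(275.64621088916005)) grasp (np.float64(328.2848833952032), np.float64(289.1057403397144)) [[ 0.766  0.643 -0.003]
 [ 0.643 -0.766  0.001]
 [-0.002 -0.003 -1.   ]] [[ 0.766 -0.62  -0.17 ]
 [ 0.643  0.739  0.203]
 [-0.001 -0.265  0.964]] [ 0.41246199 -0.14128057  0.22112602]
235 [ 0.4473 -0.1817  0.0154]
245 [ 0.4446 -0.1787  0.0498]
255 [ 0.4472 -0.1818  0.0528]
265 [ 0.4501 -0.1853  0.0539]
275 [ 0.4536 -0.1894  0.053 ]
285 [ 0.4571 -0.1936  0.052 ]
295 [ 0.4601 -0.1971  0.0534]
305 [ 0.4638 -0.2015  0.0524]
315 [ 0.4672 -0.2056  0.0524]
325 [ 0.4704 -0.2094  0.0533]
335 [ 0.4744 -0.2141  0.0521]
345 [ 0.4774 -0.2177  0.0536]
355 [ 0.4406 -0.1744  0.1523]
260 [ 0.4331 -0.2089  0.0776]
270 [ 0.4369 -0.2078  0.074 ]
280 [ 0.4441 -0.2143  0.0527]
290 [ 0.4477 -0.2109  0.0534]
300 [ 0.4515 -0.2081  0.0528]
310 [ 0.4552 -0.2049  0.0529]
320 [ 0.4587 -0.2015  0.0536]
330 [ 0.4628 -0.1988  0.0524]
340 [ 0.4663 -0.1955  0.053 ]
350 [ 0.47   -0.1923  0.0532]
360 [ 0.4738 -0.1893  0.0528]
370 [ 0.477  -0.1858  0.0542]
380 [ 0.473  -0.1781  0.073 ]
390 [ 0.474  -0.1741  0.0784]
0.4314968158296906 0.49006023867570614 -0.22698945074273735 -0.1713218465832751
```

Emit:
play_rows:
  increments:
    - [[0,0,-0.3,0],[0,0,-1,0],[0,0,-2,0],[0,0,-3,0],[0,0,-3,0]]

```text
t: 3.85
tool_pos: [0.4621, -0.1983, 0.0691]
orientation: [2.951, 1.075, -0.0]
force: [1.4, 0.2, 0.7]
opening: 0.045
```

```bash
./g.sh 0.4605,-0.2,0.17,40
python3 - <<'E'
from h import *
im,d=read_camera("wrist");cv2.imwrite("pics/w3.png",im)
im,d=read_camera("scene");cv2.imwrite("pics/s3.png",cv2.resize(im[220:420,250:480],None,fx=3,fy=3))
print(read_state()["opening"])
E
```

```text
t 3.85 pos [ 0.4621 -0.1983  0.0691] yaw 40.0 tilt 0.06 op 0.045 q6 -1.21 F [1.4 0.2 0.7]
INC cm [ -0.24   0.03 -10.09] turn 0.001 rows>= 2.0
0.045264902276719976
```

View pics/w3.png

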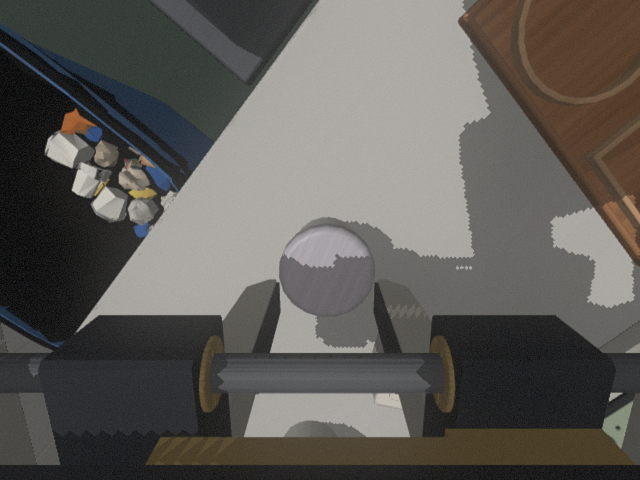

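View pics/s3.png

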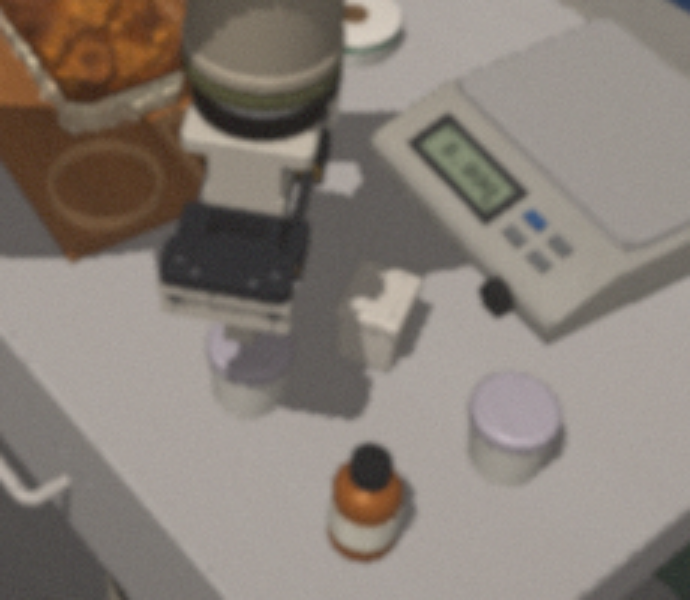

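Run:
```python
from h import *
def proj(cp,P):
    K=cp["K"];p=rot(cp["orientation"]).T@(np.array(P)-cp["eye"]);return np.round((K[0,2]+K[0,0]*p[0]/-p[2],K[1,2]-K[1,1]*p[1]/-p[2]),0)
s=read_state();cp=camera_params("wrist");M=rot(s["orientation"]);p=s["tool_pos"];o=s["opening"]/2
print(p,o, "camera dist",M.T@(cp["eye"]-p))
for sx in (-1,1):
  for y in (-.0075,0,.0075):
    for z in (.011,0,-.008): print(sx,y,z,proj(cp,p+M@[sx*o,y,z]))
im,d=read_camera("wrist");W=cloud(cp,d)
for (u,v) in ((265,300),(260,320),(390,300),(395,320),(272,295),(385,295),(270,285),(380,287)): print(u,v,((W[v,u]-p)@M).round(4))
cv2.imwrite("pics/w3c.png",cv2.resize(im[180:380,200:460],None,fx=3,fy=3))
print(read_state()["opening"])
```

```text
[ 0.46107224 -0.19771656  0.06726264] 0.022632451138359988 camera dist [-0.00099978 -0.07442568 -0.18428203]
-1 -0.0075 0.011 [287. 263.]
-1 -0.0075 0 [285. 270.]
-1 -0.0075 -0.008 [283. 275.]
-1 0 0.011 [287. 276.]
-1 0 0 [285. 283.]
-1 0 -0.008 [283. 289.]
-1 0.0075 0.011 [288. 288.]
-1 0.0075 0 [286. 296.]
-1 0.0075 -0.008 [284. 303.]
1 -0.0075 0.011 [369. 263.]
1 -0.0075 0 [372. 270.]
1 -0.0075 -0.008 [374. 275.]
1 0 0.011 [369. 276.]
1 0 0 [371. 283.]
1 0 -0.008 [373. 289.]
1 0.0075 0.011 [369. 288.]
1 0.0075 0 [371. 296.]
1 0.0075 -0.008 [373. 303.]
265 300 [-0.0265 -0.0088 -0.0403]
260 320 [-0.0253 -0.0095 -0.0593]
390 300 [ 0.0252 -0.0096 -0.0422]
395 320 [ 0.0243 -0.0093 -0.059 ]
272 295 [-0.0248 -0.0074 -0.0321]
385 295 [ 0.0239 -0.0094 -0.0367]
270 285 [-0.0265 -0.0094 -0.0254]
380 287 [ 0.023  -0.0096 -0.0284]
0.044933097327132215
```

View pics/w3c.png

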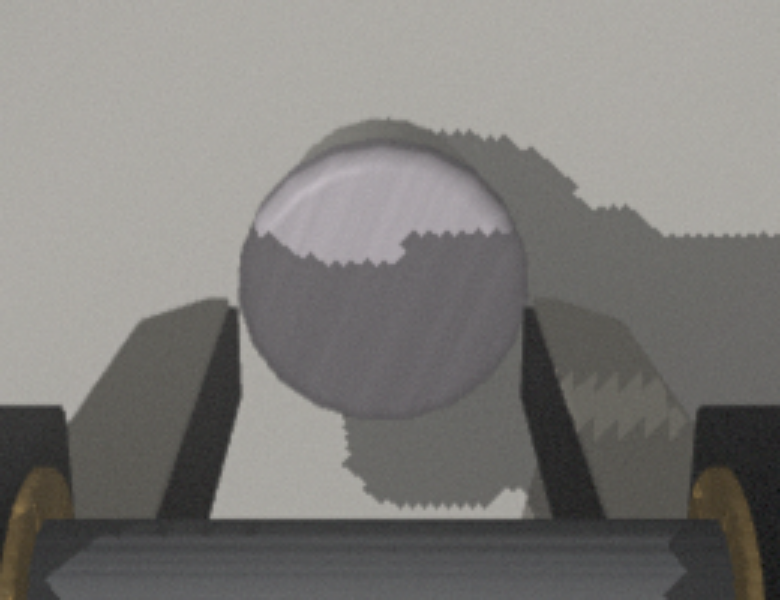

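Run:
```python
from h import *
s=read_state();cp=camera_params("wrist");M=rot(s["orientation"]);p=s["tool_pos"]
im,d=read_camera("wrist");W=cloud(cp,d);T=(W-p)@M
for v in (281,284,288,294,300,310,320,340):
    print(v,[(u,*(T[v,u]*1000).round(0)) for u in (245,255,265,272,276)],[(u,*(T[v,u]*1000).round(0)) for u in (378,384,392,405)])
for (u,v) in ((100,340),(180,330),(500,340),(320,372),(350,445),(100,420)): print(u,v,(T[v,u]*1000).round(0))
m=(d>0)&(T[...,2]<-.012)&(abs(T[...,0])<.07)&(T[...,1]>-.02); 
print(np.percentile(T[m][:,2],[90,95,99,99.9]))
```

```text
281 [(245, np.float64(-59.0), np.float64(25.0), np.float64(66.0)), (255, np.float64(-52.0), np.float64(25.0), np.float64(66.0)), (265, np.float64(-29.0), np.float64(-10.0), np.float64(-21.0)), (272, np.float64(-26.0), np.float64(-9.0), np.float64(-20.0)), (276, np.float64(-37.0), np.float64(25.0), np.float64(66.0))] [(378, np.float64(23.0), np.float64(-9.0), np.float64(-20.0)), (384, np.float64(26.0), np.float64(-9.0), np.float64(-20.0)), (392, np.float64(46.0), np.float64(25.0), np.float64(65.0)), (405, np.float64(55.0), np.float64(25.0), np.float64(65.0))]
284 [(245, np.float64(-59.0), np.float64(27.0), np.float64(66.0)), (255, np.float64(-34.0), np.float64(-9.0), np.float64(-24.0)), (265, np.float64(-29.0), np.float64(-9.0), np.float64(-23.0)), (272, np.float64(-26.0), np.float64(-9.0), np.float64(-24.0)), (276, np.float64(-25.0), np.float64(-8.0), np.float64(-20.0))] [(378, np.float64(23.0), np.float64(-8.0), np.float64(-22.0)), (384, np.float64(25.0), np.float64(-9.0), np.float64(-24.0)), (392, np.float64(29.0), np.float64(-9.0), np.float64(-24.0)), (405, np.float64(55.0), np.fl
[... 2959 characters left out ...]
64(-25.0), np.float64(-8.0), np.float64(-71.0)), (265, np.float64(-23.0), np.float64(-3.0), np.float64(-62.0)), (272, np.float64(-23.0), np.float64(7.0), np.float64(-46.0)), (276, np.float64(-39.0), np.float64(72.0), np.float64(66.0))] [(378, np.float64(37.0), np.float64(69.0), np.float64(61.0)), (384, np.float64(21.0), np.float64(2.0), np.float64(-54.0)), (392, np.float64(22.0), np.float64(-7.0), np.float64(-69.0)), (405, np.float64(25.0), np.float64(-9.0), np.float64(-73.0))]
100 340 [ -45.  -36. -119.]
180 330 [ -32.  -35. -114.]
500 340 [  33.  -36. -119.]
320 372 [  -2.  -30. -121.]
350 445 [   3.  -23. -131.]
100 420 [ -43.  -23. -126.]
[-0.03676287 -0.02925225 -0.02157206 -0.01873147]
```

The wrist depth puts the visible fingertips about 20 mm behind the reported TCP, not 11 mm ahead of it. That explains why the fingers closed above the lid. I'll work from the measured tips (tip height = TCP z + 20 mm) and retry carefully.

Emit:
play_rows:
  increments:
    - [[0,0,0,0],[0,0,0,0],[0,0,0,0],[0,0,1,0],[0,0,2,0]]
  jaw: 8.2

```text
t: 4.55
tool_pos: [0.4605, -0.1974, 0.0457]
orientation: [-2.95, -1.075, 0.004]
force: [-0.3, 0.1, -0.1]
opening: 0.0796
```

```bash
./g.sh 0.461,-0.2,0.01,40
```

```text
t 4.55 pos [ 0.4605 -0.1974  0.0457] yaw 40.0 tilt 0.18 op 0.0796 q6 -1.21 F [-0.3  0.1 -0.1]
INC cm [-0.12  0.25  3.57] turn 0.001 rows>= 0.7
```

Emit:
play_rows:
  increments:
    - [[0,0.1,0.8,0],[-0.1,0.2,1.6,0],[-0.1,0.2,2.4,0],[-0.1,0.2,3.3,0],[-0.1,0.2,3.3,0]]

```text
t: 5.05
tool_pos: [0.4597, -0.199, 0.0109]
orientation: [-2.948, -1.074, 0.007]
force: [-0.1, 0.2, 0.2]
opening: 0.0821
```

Emit:
play_rows:
  increments:
    - [[0,0,0,0],[0,0,0,0],[0,0,0,0],[0,0,0,0],[0,0,0,0]]
  jaw: 4.5
  squeeze: 20

```text
t: 5.55
tool_pos: [0.4603, -0.1991, 0.0114]
orientation: [-2.949, -1.074, 0.005]
force: [1.3, 0.3, 0.8]
opening: 0.055
```

```bash
./g.sh 0.461,-0.2,0.1,40
```

```text
t 5.55 pos [ 0.4603 -0.1991  0.0114] yaw 40.0 tilt 0.26 op 0.055 q6 -1.21 F [1.3 0.3 0.8]
INC cm [-0.02  0.08 -8.86] turn 0.001 rows>= 1.8
```

Emit:
play_rows:
  increments:
    - [[0,0,-1,0],[0,0,-3,0],[0,0,-6,0],[0,0,-9,0],[0,0,-12,0]]

```text
t: 6.05
tool_pos: [0.4604, -0.1992, 0.1331]
orientation: [-2.949, -1.074, 0.006]
force: [0.4, 0.2, -1.9]
opening: 0.0551
```

```bash
./g.sh 0.465,0.29,0.13,-2
python3 - <<'E'
from h import *
im,d=read_camera("wrist");cv2.imwrite("pics/w4.png",im)
E
```

```text
t 6.05 pos [ 0.4604 -0.1992  0.1331] yaw 40.0 tilt 0.28 op 0.0551 q6 -1.21 F [ 0.4  0.2 -1.9]
INC cm [ 31.82 -37.16   0.39] turn 0.734 rows>= 9.8
```

View pics/w4.png

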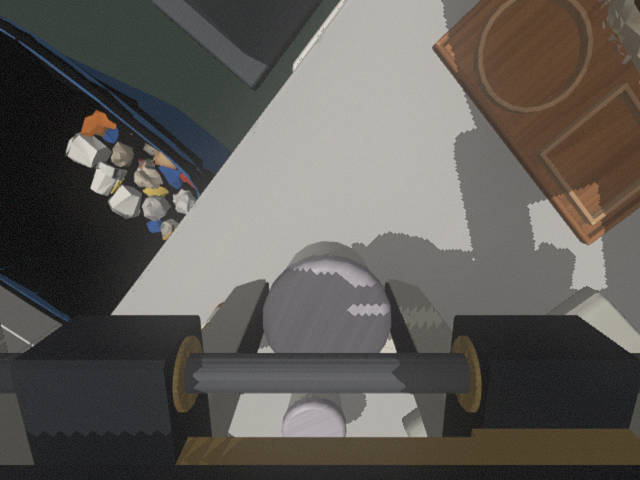

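Emit:
play_rows:
  increments:
    - [[1.5,-1.8,0,0.05],[4.2,-5,0,0.12],[7.1,-8.4,0,0.2],[10,-11.8,0,0.28],[13,-15.2,0,0.35]]

```text
t: 6.6
tool_pos: [0.4646, 0.0007, 0.1392]
orientation: [3.092, 0.538, 0.004]
force: [0.5, -0.2, -1.5]
opening: 0.055
```

```bash
./g.sh 0.465,0.29,0.13,-2
```

```text
t 6.6 pos [0.4646 0.0007 0.1392] yaw 19.8 tilt 0.21 op 0.055 q6 -0.45 F [ 0.5 -0.2 -1.5]
INC cm [  9.81 -27.22   0.86] turn 0.38 rows>= 5.8
```

Emit:
play_rows:
  increments:
    - [[1.6,-4.4,0.1,0.07],[3.2,-8.8,0.2,0.14],[4.8,-13.2,0.3,0.21],[6.4,-17.8,0.4,0.28],[7.8,-21.8,0.5,0.34]]

```text
t: 7.1
tool_pos: [0.4638, 0.2346, 0.1342]
orientation: [3.14, 0.004, 0.005]
force: [1.0, -0.2, -1.5]
opening: 0.0552
```

```bash
./g.sh 0.465,0.29,0.13,-2
```

```text
t 7.1 pos [0.4638 0.2346 0.1342] yaw 0.1 tilt 0.22 op 0.0552 q6 0.37 F [ 1.  -0.2 -1.5]
INC cm [ 0.13 -5.54  0.41] turn 0.037 rows>= 1.1
```

Emit:
play_rows:
  increments:
    - [[0.1,-2.5,0,0.02],[0.1,-4.5,0.2,0.04],[0.1,-5.5,0.3,0.04],[0.1,-5.5,0.4,0.04],[0.1,-5.5,0.4,0.04]]

```text
t: 7.6
tool_pos: [0.4646, 0.2887, 0.1299]
orientation: [3.138, -0.058, 0.005]
force: [0.1, -0.7, -1.6]
opening: 0.0545
```

```bash
./g.sh 0.465,0.2905,0.018,-2
python3 - <<'E'
from h import *
cp=camera_params("wrist");im,d=read_camera("wrist");cv2.imwrite("pics/w5.png",im);W=cloud(cp,d);np.savez("w5.npz",W=W)
E
```

```text
t 7.6 pos [0.4646 0.2887 0.1299] yaw -2.1 tilt 0.23 op 0.0545 q6 0.5 F [ 0.1 -0.7 -1.6]
INC cm [ 0.   -0.21 11.19] turn -0.002 rows>= 2.2
```

View pics/w5.png

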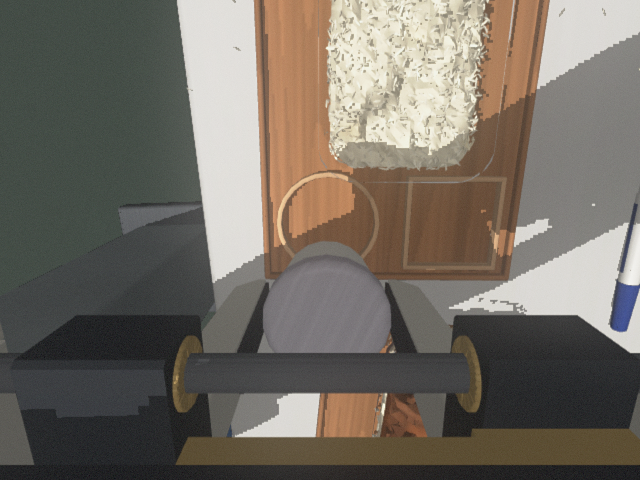

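```bash
cat >> h.py <<'E'
def ray(cp,u,v,z):
    K=cp["K"];d=rot(cp["orientation"])@np.array([(u-K[0,2])/K[0,0],-(v-K[1,2])/K[1,1],-1]);e=np.array(cp["eye"])
    return (e+d*(z-e[2])/d[2])[:2].round(4)
E
python3 - <<'E'
from h import *
cp=camera_params("wrist")
for n,(u,v) in dict(L=(278,220),R=(379,219),T=(328,172),sqTL=(408,179),sqTR=(505,178),sqBR=(498,271),sqBL=(404,267)).items(): print(n,ray(cp,u,v,.015))
for n,(u,v) in dict(boxcorner=(505,175),boxedge=(345,182)).items(): print(n,ray(cp,u,v,.067),ray(cp,u,v,.012))
E
```

```text
L [0.4251 0.2978]
R [0.5073 0.2954]
T [0.4672 0.3348]
sqTL [0.5303 0.3269]
sqTR [0.607  0.3247]
sqBR [0.608  0.2465]
sqBL [0.5284 0.2532]
boxcorner [0.5823 0.3333] [0.6082 0.3267]
boxedge [0.4779 0.3328] [0.4805 0.3261]
```

Emit:
play_rows:
  increments:
    - [[0.1,-0.2,3,0],[0.15,-0.2,6,0],[0.15,-0.2,8.5,0],[0.15,-0.2,10,0],[0.15,-0.2,10.5,0]]

```text
t: 8.15
tool_pos: [0.4657, 0.2887, 0.0233]
orientation: [3.137, -0.061, 0.001]
force: [0.2, -0.6, -1.4]
opening: 0.0552
```

```bash
./g.sh 0.466,0.291,0.017,-2
```

```text
t 8.15 pos [0.4657 0.2887 0.0233] yaw -2.2 tilt 0.23 op 0.0552 q6 0.5 F [ 0.2 -0.6 -1.4]
INC cm [ 0.02 -0.24  0.63] turn -0.004 rows>= 0.1
```

Emit:
play_rows:
  increments:
    - [[0,-0.3,0.2,0],[0,-0.3,0.4,0],[0,-0.3,0.6,0],[0,-0.3,0.7,0],[0,-0.3,0.7,0]]

```text
t: 8.65
tool_pos: [0.466, 0.2918, 0.0167]
orientation: [3.137, -0.061, 0.002]
force: [-0.1, -0.0, -1.5]
opening: 0.0549
```

Emit:
play_rows:
  increments:
    - [[0,0,0.1,0],[0,0,0.2,0],[0,0,0.25,0],[0,0,0.25,0]]

```text
t: 9.05
tool_pos: [0.4664, 0.2918, 0.0163]
orientation: [3.137, -0.06, 0.003]
force: [-8.1, -4.9, 16.2]
opening: 0.0552
```

Emit:
play_rows:
  increments:
    - [[0,0,-0.1,0],[0,0,-0.1,0],[0,0,-0.1,0],[0,0,-0.1,0],[0,0,-0.1,0]]
  jaw: 7.2

```text
t: 9.55
tool_pos: [0.4663, 0.2918, 0.017]
orientation: [3.137, -0.06, 0.002]
force: [0.3, -0.5, -0.3]
opening: 0.072
```

Emit:
play_rows:
  increments:
    - [[0,0,-1.5,0],[0,0,-4,0],[0,0,-7,0],[0,0,-10,0],[0,0,-12,0]]

```text
t: 10.05
tool_pos: [0.4672, 0.2928, 0.1409]
orientation: [3.139, -0.06, 0.007]
force: [0.6, 0.5, 1.1]
opening: 0.0723
```

```bash
./g.sh 0.557,-0.335,0.13,45
python3 - <<'E'
from h import *
im,d=read_camera("wrist");cv2.imwrite("pics/w6.png",im)
E
```

```text
t 10.05 pos [0.4672 0.2928 0.1409] yaw -2.2 tilt 0.29 op 0.0723 q6 0.51 F [0.6 0.5 1.1]
INC cm [11.39 62.39  1.28] turn -0.824 rows>= 12.7
```

View pics/w6.png

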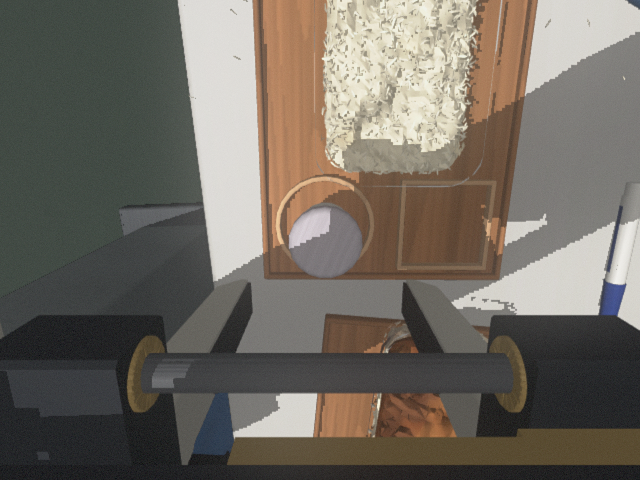

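The pot stands inside the rice tray's round well, with its lid at (325,241). Pot two next.

Run:
```python
from h import *
W=np.load("scene0.npz")["W"];x,y,z=W[...,0],W[...,1],W[...,2]
m=(x>.6)&(x<.75)&(y>-.4)&(y<-.1);print(np.nanpercentile(z[m],[50,90,99]), np.nanmin(x[m&(z>.02)]))
```

```text
[0.01344994 0.06599924 0.06936229] 0.624025055771086
```

Emit:
play_rows:
  increments:
    - [[0.4,2.4,0,-0.06],[1.2,6.8,0,-0.14],[2,11.4,0,-0.22],[2.8,16,0,-0.3],[3.7,20.6,0,-0.37]]
  jaw: 8.2

```text
t: 10.6
tool_pos: [0.4977, 0.0848, 0.1452]
orientation: [3.096, 0.524, 0.014]
force: [0.3, 0.3, -0.7]
opening: 0.0816
```

```bash
./g.sh 0.557,-0.335,0.11,45
```

```text
t 10.6 pos [0.4977 0.0848 0.1452] yaw 19.2 tilt 0.52 op 0.0816 q6 -0.27 F [ 0.3  0.3 -0.7]
INC cm [-8.25 41.58  3.59] turn -0.45 rows>= 8.5
```

Emit:
play_rows:
  increments:
    - [[-0.9,4.6,0,-0.06],[-1.8,9.2,0.3,-0.12],[-2.7,13.8,0.6,-0.18],[-3.6,18.4,1,-0.24],[-4.5,23,1.5,-0.3]]

```text
t: 11.1
tool_pos: [0.5312, -0.1493, 0.1313]
orientation: [2.979, 0.984, 0.015]
force: [0.1, 0.2, -0.3]
opening: 0.0818
```

```bash
./g.sh 0.557,-0.335,0.10,45
```

```text
t 11.1 pos [ 0.5312 -0.1493  0.1313] yaw 36.5 tilt 0.59 op 0.0818 q6 -1.01 F [ 0.1  0.2 -0.3]
INC cm [-9.01 16.43  3.17] turn -0.148 rows>= 3.8
```

Emit:
play_rows:
  increments:
    - [[-2.3,4.1,0.5,-0.04],[-4.5,8.2,1,-0.08],[-6.8,12.3,2,-0.12],[-9,16.4,3,-0.15],[-9,16.4,3.1,-0.15]]

```text
t: 11.6
tool_pos: [0.5552, -0.3395, 0.0982]
orientation: [2.9, 1.199, 0.011]
force: [-0.1, 1.4, -0.7]
opening: 0.082
```

```bash
cat > wl.py <<'E'
from h import *
import sys
cp=camera_params("wrist");im,d=read_camera("wrist");cv2.imwrite(f"pics/{sys.argv[1]}.png",im)
W=cloud(cp,d);x,y,zz=W[...,0],W[...,1],W[...,2]
m=((zz>0.035)&(zz<0.09)&(x>0.35)&(x<0.61)&(y<-0.12)&(y>-0.42)).astype(np.uint8)
n,l,st,c=cv2.connectedComponentsWithStats(m)
for i in range(1,n):
    if st[i,4]<300: continue
    p=W[l==i];h=np.percentile(p[:,2],97);t=p[p[:,2]>h-.006];r=cv2.minAreaRect((t[:,:2]*1000).astype(np.float32))
    print(c[i].round(),st[i],h.round(4),np.round(r[0],1),np.round(r[1],1),round(r[2],1))
E
./g.sh 0.557,-0.335,0.01,45; python3 wl.py w7
```

```text
t 11.6 pos [ 0.5552 -0.3395  0.0982] yaw 44.9 tilt 0.43 op 0.082 q6 -1.42 F [-0.1  1.4 -0.7]
INC cm [ 0.41 -0.24  8.82] turn -0.001 rows>= 1.8
[470. 114.] [ 418   65  107   98 6775] 0.0534 [ 554.2 -218.8] [49.9 44.2] 27.5
[226. 115.] [ 187   79   77   73 4372] 0.0771 [ 451.4 -321.6] [24.2 24.5] 57.6
[336. 252.] [ 294  211   85   84 5552] 0.0543 [ 558.8 -335.4] [54.7 55.1] 1.9
```

View pics/w7.png

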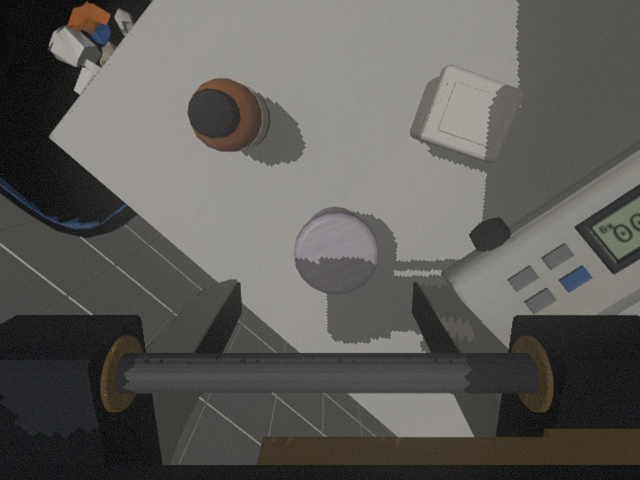

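The pot is at (336,252), measured at (0.558, -0.335). The tub and bottle match my earlier measurements too. The scale is clear of the right finger.

Emit:
play_rows:
  increments:
    - [[0.3,-0.2,2,0],[0.5,-0.3,4.5,0],[0.5,-0.3,7,0],[0.5,-0.3,8.7,0],[0.5,-0.3,8.7,0]]

```text
t: 12.15
tool_pos: [0.556, -0.3288, 0.0093]
orientation: [-2.901, -1.201, -0.008]
force: [0.1, 0.0, 0.3]
opening: 0.0823
```

Emit:
play_rows:
  increments:
    - [[0,0,0,0],[0,0,0,0],[0,0,0,0],[0,0,0,0],[0,0,0,0]]
  jaw: 4.5

```text
t: 12.65
tool_pos: [0.5567, -0.3295, 0.0106]
orientation: [-2.903, -1.201, -0.01]
force: [-0.2, -0.5, 5.9]
opening: 0.0549
```

```bash
./g.sh 0.489,0,0.13,-7
```

```text
t 12.65 pos [ 0.5567 -0.3295  0.0106] yaw 45.0 tilt 0.35 op 0.0549 q6 -1.4 F [-0.2 -0.5  5.9]
INC cm [ 18.57 -28.07 -11.9 ] turn 0.907 rows>= 7.1
```

Emit:
play_rows:
  increments:
    - [[0,0,-1,0],[0,0,-3,0],[0,0,-6,0],[0,0,-9,0],[0,0,-12,0]]

```text
t: 13.15
tool_pos: [0.5557, -0.3296, 0.1321]
orientation: [-2.902, -1.201, -0.009]
force: [-0.1, -0.0, -2.3]
opening: 0.0551
```

```bash
./g.sh 0.489,0,0.13,-7;python3 wl.py w8
```

```text
t 13.15 pos [ 0.5557 -0.3296  0.1321] yaw 45.0 tilt 0.34 op 0.0551 q6 -1.4 F [-0.1 -0.  -2.3]
INC cm [ 18.57 -28.04   0.26] turn 0.907 rows>= 6.7
[440. 127.] [ 395   86   91   84 4962] 0.0534 [ 554.5 -218.6] [50.5 44.1] 27.4
[228. 128.] [ 196   97   66   63 3248] 0.0771 [ 451.4 -321.5] [24.3 24.4] 55.6
```

View pics/w8.png

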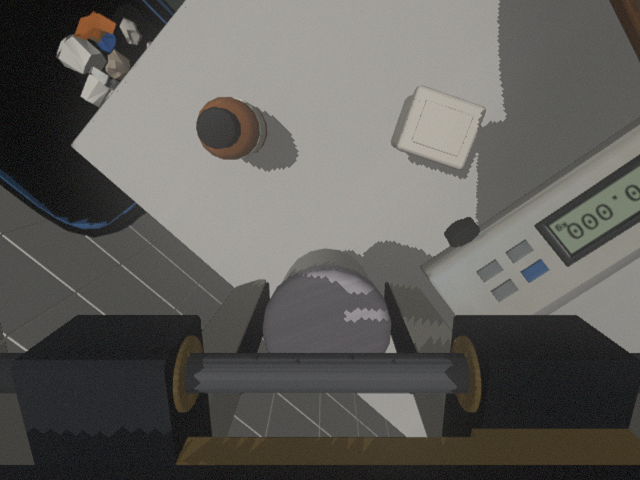

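Emit:
play_rows:
  increments:
    - [[1,-1.5,0,0.08],[3.2,-4.8,0,0.18],[5.5,-8.4,0,0.28],[7.8,-12,0,0.38],[10.2,-15.4,0,0.48]]

```text
t: 13.7
tool_pos: [0.5208, -0.1489, 0.1381]
orientation: [3.103, 0.469, 0.018]
force: [0.2, 0.9, -1.4]
opening: 0.0551
```

```bash
./g.sh 0.4895,0.0035,0.13,-7
```

```text
t 13.7 pos [ 0.5208 -0.1489  0.1381] yaw 17.2 tilt 0.7 op 0.0551 q6 -0.68 F [ 0.2  0.9 -1.4]
INC cm [  1.5  -15.49   0.74] turn 0.422 rows>= 3.1
```

Emit:
play_rows:
  increments:
    - [[0.4,-4.1,0.1,0.11],[0.8,-8.2,0.3,0.22],[1.2,-12.2,0.5,0.33],[1.5,-15.3,0.7,0.42],[1.5,-15.5,0.7,0.42]]

```text
t: 14.2
tool_pos: [0.4883, 0.0068, 0.1302]
orientation: [-3.136, 0.187, -0.018]
force: [0.5, 0.2, -1.3]
opening: 0.055
```

```bash
./g.sh 0.4895,0.0035,0.017,-7
python3 - <<'E'
from h import *
cp=camera_params("wrist");s=read_state();im,d=read_camera("wrist");cv2.imwrite("pics/w9.png",im)
W=cloud(cp,d);T=(W-s["tool_pos"])@rot(s["orientation"])
m=(T[...,2]>-.05)&(T[...,2]<-.02)&(abs(T[...,0])<.03)&(abs(T[...,1])<.04)
h=np.median(T[m][:,2]);m&=abs(T[...,2]-h)<.004
v,u=np.nonzero(m);P=T[m];print("lid z",h,"x",P[:,0].min(),P[:,0].max(),"ymin",P[:,1].min(),"ymax",P[:,1].max())
E
```

```text
t 14.2 pos [0.4883 0.0068 0.1302] yaw -6.8 tilt 0.66 op 0.055 q6 0.03 F [ 0.5  0.2 -1.3]
INC cm [ 0.03  0.33 11.32] turn 0.003 rows>= 2.3
lid z -0.04221376140324579 x -0.029970847994871163 0.02994898877150625 ymin -0.020920810993949567 ymax 0.01632401008073772
```

View pics/w9.png

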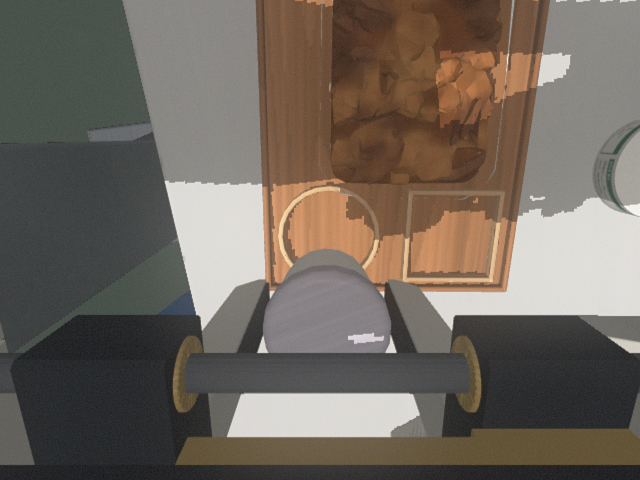

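Run:
```python
from h import *
cp=camera_params("wrist")
for n,(u,v) in dict(L=(280,236),R=(380,236),T=(329,187),sqTL=(408,192),sqTR=(504,193),sqBR=(496,282),sqBL=(403,281),foot=(328,250)).items(): print(n,ray(cp,u,v,.015))
```

```text
L [0.4508 0.0043]
R [ 0.5327 -0.0056]
T [0.4955 0.0396]
sqTL [0.5579 0.0281]
sqTR [0.6347 0.0182]
sqBR [ 0.6286 -0.0583]
sqBL [ 0.5492 -0.0476]
foot [ 0.4887 -0.0124]
```

Emit:
play_rows:
  increments:
    - [[0.2,0.2,3,0],[0.25,0.25,6,0],[0.25,0.25,8.5,0],[0.25,0.25,10.2,0],[0.25,0.25,10.8,0]]

```text
t: 14.75
tool_pos: [0.491, 0.0014, 0.0205]
orientation: [3.135, -0.182, 0.014]
force: [-0.4, 0.3, -2.0]
opening: 0.0552
```

```bash
./g.sh 0.4905,0.0040,0.016,-7
```

```text
t 14.75 pos [0.491  0.0014 0.0205] yaw -6.6 tilt 0.51 op 0.0552 q6 0.02 F [-0.4  0.3 -2. ]
INC cm [-0.08 -0.26  0.45] turn 0.006 rows>= 0.1
```

Emit:
play_rows:
  increments:
    - [[-0.1,-0.2,0.1,0],[-0.1,-0.25,0.3,0],[-0.1,-0.25,0.45,0],[-0.1,-0.25,0.6,0],[-0.1,-0.25,0.6,0]]

```text
t: 15.25
tool_pos: [0.4913, 0.004, 0.0156]
orientation: [3.135, -0.182, 0.017]
force: [-0.6, -0.4, 3.7]
opening: 0.0549
```

Contact with the well floor, so I'll release.

Emit:
play_rows:
  increments:
    - [[0,0,0,0],[0,0,0,0],[0,0,0,0],[0,0,0,0],[0,0,0,0]]
  jaw: 7.2

```text
t: 15.75
tool_pos: [0.4912, 0.004, 0.0155]
orientation: [3.135, -0.182, 0.017]
force: [0.8, 0.5, 0.8]
opening: 0.0721
```

Emit:
play_rows:
  increments:
    - [[0,0,-1.5,0],[0,0,-4,0],[0,0,-7,0],[0,0,-10,0],[0,0,-12,0]]

```text
t: 16.25
tool_pos: [0.4908, 0.0041, 0.1379]
orientation: [3.135, -0.182, 0.02]
force: [1.0, -0.4, -0.4]
opening: 0.0715
```

```bash
./g.sh 0.451,-0.3215,0.13,45; python3 wl.py w10
```

```text
t 16.25 pos [0.4908 0.0041 0.1379] yaw -6.6 tilt 0.74 op 0.0715 q6 0.02 F [ 1.  -0.4 -0.4]
INC cm [-0.2 32.8  0.8] turn -0.901 rows>= 6.6
```

View pics/w10.png

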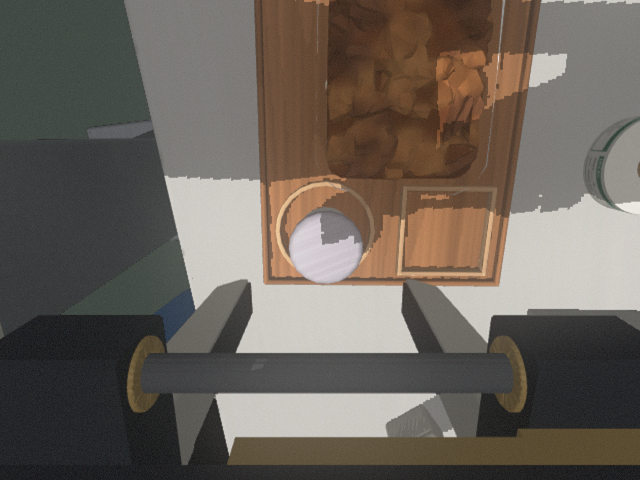

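Pot two stands in the stew tray's round well, with its lid at (326,246). Bottle next.

```bash
./g.sh 0.451,-0.3215,0.11,0
```

```text
t 16.3 pos [0.4925 0.004  0.1411] yaw -6.6 tilt 0.99 op 0.0718 q6 0.02 F [2.3 0.3 3.1]
INC cm [-0.42 32.81  3.11] turn -0.116 rows>= 6.6
```

Emit:
play_rows:
  increments:
    - [[0,2,0,-0.02],[0,6,0,-0.04],[0,10.6,0,-0.06],[0,15.2,0,-0.08],[0,19.8,0,-0.1]]
  jaw: 7.5

```text
t: 16.8
tool_pos: [0.4691, -0.1942, 0.1407]
orientation: [3.139, -0.022, 0.027]
force: [1.2, 0.1, 0.4]
opening: 0.075
```

```bash
./g.sh 0.451,-0.3215,0.11,0
```

```text
t 16.8 pos [ 0.4691 -0.1942  0.1407] yaw -0.8 tilt 0.98 op 0.075 q6 -0.49 F [1.2 0.1 0.4]
INC cm [-1.68 12.75  3.07] turn -0.014 rows>= 2.6
```

Emit:
play_rows:
  increments:
    - [[-0.5,4.2,1,-0.01],[-1,8.2,2,-0.01],[-1.7,11.8,3,-0.01],[-1.7,12.7,3,-0.01],[-1.7,12.7,3,-0.01]]

```text
t: 17.3
tool_pos: [0.45, -0.3218, 0.1098]
orientation: [3.14, -0.011, 0.025]
force: [-0.2, -0.2, 0.0]
opening: 0.0749
```

```bash
./g.sh 0.451,-0.3215,0.0,0; python3 wl.py w11
```

```text
t 17.3 pos [ 0.45   -0.3218  0.1098] yaw -0.4 tilt 0.92 op 0.0749 q6 -0.72 F [-0.2 -0.2  0. ]
INC cm [-0.08 -0.05 10.98] turn -0.007 rows>= 2.2
[494.  84.] [ 443   31  102  105 6510] 0.0533 [ 554.3 -218.8] [50.3 44.1] 27.6
[328. 246.] [ 298  214   60   66 3077] 0.077 [ 451.  -321.5] [24.3 24.1] 45.8
```

View pics/w11.png

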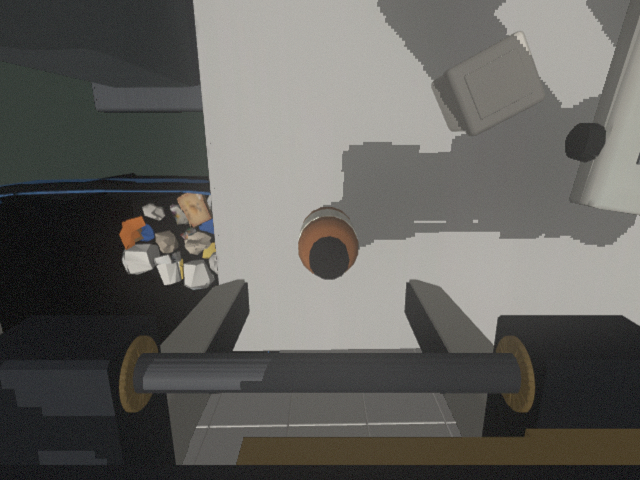

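Emit:
play_rows:
  increments:
    - [[0,0,2.5,0],[0,0,5.5,0],[-0.1,0,8,0],[-0.1,0,10,0],[-0.1,0,10.6,0]]

```text
t: 17.85
tool_pos: [0.4506, -0.318, 0.002]
orientation: [-3.14, 0.006, -0.022]
force: [0.4, 0.9, 0.3]
opening: 0.0752
```

```bash
./g.sh 0.451,-0.3215,0.001,0
```

```text
t 17.85 pos [ 0.4506 -0.318   0.002 ] yaw -0.2 tilt 0.8 op 0.0752 q6 -0.72 F [0.4 0.9 0.3]
INC cm [0.04 0.35 0.1 ] turn -0.004 rows>= 0.1
```

Emit:
play_rows:
  increments:
    - [[0,0.35,0.1,0],[0,0.35,0.1,0]]

```text
t: 18.05
tool_pos: [0.4514, -0.3213, 0.0019]
orientation: [-3.141, 0.004, -0.023]
force: [0.1, 0.2, 0.2]
opening: 0.075
```

Emit:
play_rows:
  increments:
    - [[0,0,0,0],[0,0,0,0],[0,0,0,0],[0,0,0,0],[0,0,0,0]]
  jaw: 3.2
  squeeze: 20

```text
t: 18.55
tool_pos: [0.4516, -0.3215, 0.0022]
orientation: [-3.141, 0.005, -0.024]
force: [-0.2, 0.5, 1.5]
opening: 0.0408
```

Emit:
play_rows:
  increments:
    - [[0,0,-0.5,0],[0,0,-2,0],[0,0,-5,0],[0,0,-9,0],[0,0,-13,0]]

```text
t: 19.05
tool_pos: [0.4491, -0.3213, 0.1342]
orientation: [-3.14, 0.005, -0.023]
force: [1.2, 0.1, -1.6]
opening: 0.041
```

```bash
./g.sh 0.5675,0.286,0.14,-2; python3 wl.py w12
```

```text
t 19.05 pos [ 0.4491 -0.3213  0.1342] yaw -0.2 tilt 0.84 op 0.041 q6 -0.72 F [ 1.2  0.1 -1.6]
INC cm [ 11.67 -60.76  -0.34] turn 0.032 rows>= 12.4
[480.  91.] [ 434   43   92   95 5291] 0.0533 [ 554.2 -218.7] [50.1 44.1] 27.5
```

View pics/w12.png

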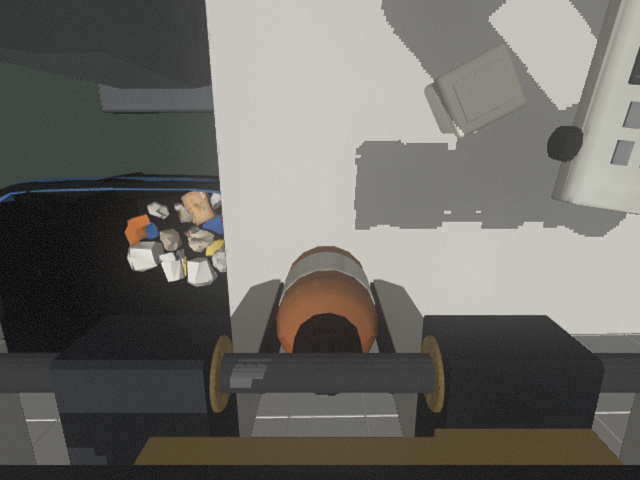

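Emit:
play_rows:
  increments:
    - [[0.4,-2,0,0],[1.2,-6,-0.2,0],[2,-10.4,-0.3,0.01],[2.9,-14.8,-0.4,0.01],[3.7,-19.2,-0.4,0.01]]

```text
t: 19.6
tool_pos: [0.4902, -0.1308, 0.1479]
orientation: [3.135, -0.021, 0.039]
force: [0.5, -0.5, -1.8]
opening: 0.0408
```

Emit:
play_rows:
  increments:
    - [[0.8,-4.4,0,0],[1.7,-8.8,0,0],[2.5,-13.2,0,0.01],[3.4,-17.6,0,0.01],[4.2,-22,0,0.01]]

```text
t: 20.1
tool_pos: [0.5355, 0.0905, 0.1487]
orientation: [3.135, -0.037, 0.041]
force: [0.6, -0.7, -0.7]
opening: 0.041
```

```bash
./g.sh 0.5675,0.286,0.13,-2
```

```text
t 20.1 pos [0.5355 0.0905 0.1487] yaw -1.3 tilt 1.54 op 0.041 q6 0.1 F [ 0.6 -0.7 -0.7]
INC cm [  2.69 -19.63   1.82] turn 0.011 rows>= 4.0
```

Emit:
play_rows:
  increments:
    - [[0.6,-4.4,0.2,0],[1.3,-9,0.6,0],[2,-13.6,1,0.01],[2.5,-17.6,1.5,0.01],[2.7,-19.4,1.8,0.01]]

```text
t: 20.6
tool_pos: [0.5671, 0.2872, 0.1305]
orientation: [3.136, -0.048, 0.041]
force: [-0.2, -0.4, -1.9]
opening: 0.0411
```

Emit:
play_rows:
  increments:
    - [[0,0,0,0]]

```text
t: 20.7
tool_pos: [0.5665, 0.289, 0.1303]
orientation: [3.136, -0.044, 0.04]
force: [0.4, -1.0, -2.5]
opening: 0.0411
```

```bash
./g.sh 0.5675,0.286,0.009,-2; python3 wl.py w13
```

```text
t 20.7 pos [0.5665 0.289  0.1303] yaw -1.6 tilt 1.49 op 0.0411 q6 0.43 F [ 0.4 -1.  -2.5]
INC cm [-0.21  0.23 12.13] turn 0.007 rows>= 2.4
```

View pics/w13.png

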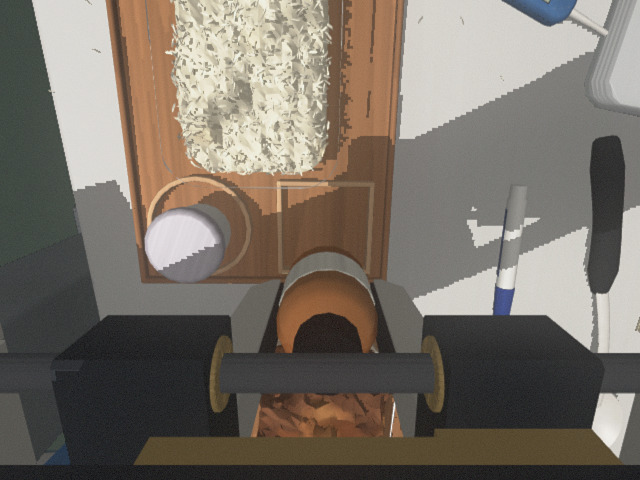

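Emit:
play_rows:
  increments:
    - [[-0.1,0.1,3,0],[-0.1,0.1,6,0],[-0.2,0.1,9,0],[-0.2,0.1,11,0],[-0.2,0.1,11.6,0]]

```text
t: 21.25
tool_pos: [0.5659, 0.2834, 0.0121]
orientation: [3.133, -0.048, 0.034]
force: [0.5, -0.9, -1.5]
opening: 0.0409
```

```bash
./g.sh 0.568,0.286,0.007,-2
```

```text
t 21.25 pos [0.5659 0.2834 0.0121] yaw -1.8 tilt 1.32 op 0.0409 q6 0.43 F [ 0.5 -0.9 -1.5]
INC cm [ 0.19 -0.27  0.51] turn 0.004 rows>= 0.1
```

Emit:
play_rows:
  increments:
    - [[0.2,-0.25,0.1,0],[0.2,-0.25,0.3,0],[0.2,-0.25,0.5,0],[0.2,-0.25,0.6,0],[0.2,-0.25,0.6,0]]

```text
t: 21.75
tool_pos: [0.5691, 0.2861, 0.0074]
orientation: [3.134, -0.048, 0.037]
force: [-0.1, -0.6, 2.7]
opening: 0.0409
```

Emit:
play_rows:
  increments:
    - [[0,0,0,0],[0,0,0,0],[0,0,0,0],[0,0,0,0],[0,0,0,0]]
  jaw: 6

```text
t: 22.25
tool_pos: [0.569, 0.2861, 0.0073]
orientation: [3.134, -0.048, 0.037]
force: [0.6, 0.2, 0.6]
opening: 0.0598
```

Emit:
play_rows:
  increments:
    - [[0,0,-1,0],[0,0,-3,0],[0,0,-6,0],[0,0,-10,0],[0,0,-14,0]]

```text
t: 22.75
tool_pos: [0.5652, 0.287, 0.1489]
orientation: [3.133, -0.048, 0.036]
force: [1.4, 0.7, 0.5]
opening: 0.0598
```

```bash
python3 wl.py w14; ./g.sh 0.554,-0.2185,0.13,-62.5;./g.sh 0.554,-0.2185,0.13,27.5
```

```text
t 22.8 pos [0.569  0.2888 0.1583] yaw -1.7 tilt 1.91 op 0.0601 q6 0.43 F [2.5 1.  5.1]
INC cm [-0.06 50.74  2.96] turn 1.061 rows>= 10.2
t 22.8 pos [0.569  0.2888 0.1583] yaw -1.7 tilt 1.91 op 0.0601 q6 0.43 F [2.5 1.  5.1]
INC cm [-0.06 50.74  2.96] turn -0.51 rows>= 10.2
```

View pics/w14.png

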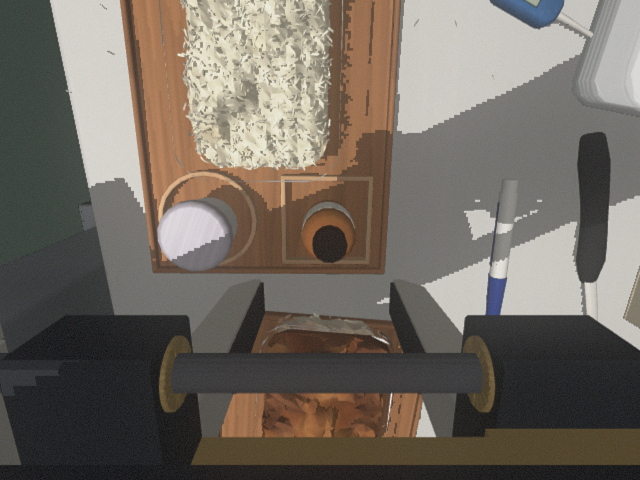

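The bottle stands in the rice tray's square well, at (328,232). Last item is the tub.

Emit:
play_rows:
  increments:
    - [[0,0,0,0],[0,0,0,0]]
  jaw: 7.5

```text
t: 23.0
tool_pos: [0.57, 0.2892, 0.1602]
orientation: [3.139, -0.048, 0.057]
force: [0.5, -0.1, -0.5]
opening: 0.0719
```

```bash
./g.sh 0.554,-0.2185,0.13,27.5
```

```text
t 23.0 pos [0.57   0.2892 0.1602] yaw -1.7 tilt 2.08 op 0.0719 q6 0.43 F [ 0.5 -0.1 -0.5]
INC cm [-0.17 50.79  3.07] turn -0.51 rows>= 10.2
```

Emit:
play_rows:
  increments:
    - [[0,2,0,-0.03],[0,6,0,-0.08],[0,10.6,0.2,-0.14],[0,15.2,0.4,-0.2],[0,19.8,0.5,-0.25]]

```text
t: 23.5
tool_pos: [0.5623, 0.0897, 0.1529]
orientation: [3.116, 0.348, 0.05]
force: [0.5, -0.5, -0.5]
opening: 0.0747
```

```bash
./g.sh 0.554,-0.2185,0.13,27.5
```

```text
t 23.5 pos [0.5623 0.0897 0.1529] yaw 12.8 tilt 1.87 op 0.0747 q6 -0.15 F [ 0.5 -0.5 -0.5]
INC cm [-7.69 29.85  2.34] turn -0.257 rows>= 6.2
```

Emit:
play_rows:
  increments:
    - [[-1.1,4.4,0,-0.04],[-2.3,9,0.3,-0.08],[-3.5,13.6,0.6,-0.12],[-4.7,18.2,1,-0.16],[-5.8,22.6,1.3,-0.2]]

```text
t: 24.0
tool_pos: [0.5543, -0.1452, 0.1379]
orientation: [3.064, 0.659, 0.044]
force: [-0.5, 0.8, 0.1]
opening: 0.075
```

```bash
./g.sh 0.554,-0.2185,0.11,27.5
```

```text
t 24.0 pos [ 0.5543 -0.1452  0.1379] yaw 24.3 tilt 1.68 op 0.075 q6 -0.78 F [-0.5  0.8  0.1]
INC cm [-3.12  6.63  2.8 ] turn -0.056 rows>= 1.6
```

Emit:
play_rows:
  increments:
    - [[-1.6,3.4,1,-0.02],[-2.8,5.8,2,-0.05],[-3.1,6.6,2.7,-0.06],[-3.1,6.6,2.8,-0.06],[-3.1,6.6,2.8,-0.06]]

```text
t: 24.5
tool_pos: [0.5534, -0.2167, 0.1088]
orientation: [3.044, 0.751, 0.042]
force: [-0.9, -0.1, 0.6]
opening: 0.0752
```

```bash
./g.sh 0.554,-0.2187,0.01,27.5; python3 wl.py w15
```

```text
t 24.5 pos [ 0.5534 -0.2167  0.1088] yaw 27.7 tilt 1.57 op 0.0752 q6 -0.95 F [-0.9 -0.1  0.6]
INC cm [-0.28  0.08  9.88] turn 0.004 rows>= 2.0
[326. 249.] [ 289  218   75   64 4651] 0.0531 [ 554.4 -218.2] [50.1 43.7] 27.1
```

View pics/w15.png

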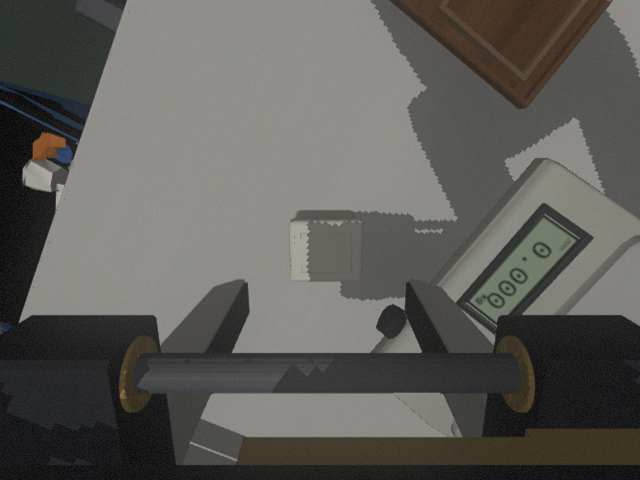

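The tub is at (326,249), aligned with the jaws, and the scale and its knob are clear of the fingers. Going down.

Emit:
play_rows:
  increments:
    - [[-0.1,0,2.5,0],[-0.2,0,5,0],[-0.2,0,7.5,0],[-0.3,0,9.2,0],[-0.3,0,9.5,0]]

```text
t: 25.05
tool_pos: [0.5527, -0.2157, 0.0124]
orientation: [3.044, 0.755, 0.039]
force: [-0.5, 0.3, -0.5]
opening: 0.0747
```

```bash
./g.sh 0.5535,-0.2187,0.01,27.5
```

```text
t 25.05 pos [ 0.5527 -0.2157  0.0124] yaw 27.9 tilt 1.45 op 0.0747 q6 -0.96 F [-0.5  0.3 -0.5]
INC cm [-0.08  0.3   0.24] turn 0.006 rows>= 0.1
```

Emit:
play_rows:
  increments:
    - [[-0.1,0.3,0.2,0.01],[-0.1,0.3,0.2,0.01]]

```text
t: 25.25
tool_pos: [0.5541, -0.2186, 0.0114]
orientation: [3.047, 0.74, 0.041]
force: [-0.4, 0.5, 1.4]
opening: 0.075
```

Emit:
play_rows:
  increments:
    - [[0,0,0,0],[0,0,0,0],[0,0,0,0],[0,0,0,0],[0,0,0,0]]
  jaw: 4
  squeeze: 20

```text
t: 25.75
tool_pos: [0.5545, -0.2188, 0.012]
orientation: [3.047, 0.74, 0.042]
force: [-1.2, 0.8, 3.9]
opening: 0.05
```

Emit:
play_rows:
  increments:
    - [[0,0,-0.5,0],[0,0,-2,0],[0,0,-5,0],[0,0,-9,0],[0,0,-11,0]]

```text
t: 26.25
tool_pos: [0.553, -0.2197, 0.127]
orientation: [3.044, 0.739, 0.047]
force: [2.0, -0.2, -0.2]
opening: 0.0496
```

```bash
./g.sh 0.592,-0.016,0.13,-8; python3 wl.py w16
```

```text
t 26.25 pos [ 0.553  -0.2197  0.127 ] yaw 27.3 tilt 1.81 op 0.0496 q6 -0.95 F [ 2.  -0.2 -0.2]
INC cm [ 12.81 -16.31  -0.21] turn 0.616 rows>= 4.1
```

View pics/w16.png

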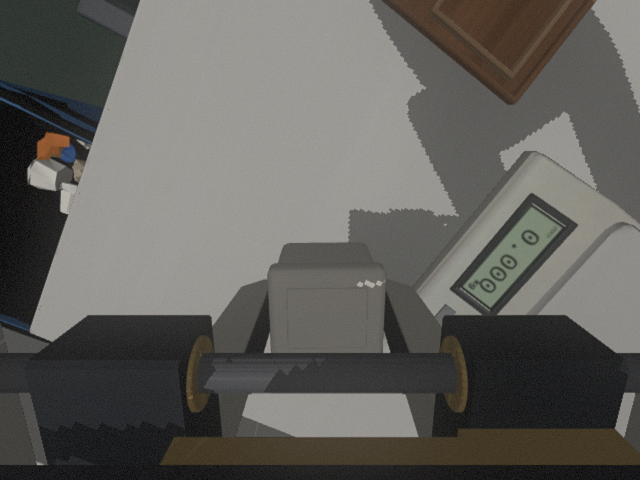

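Emit:
play_rows:
  increments:
    - [[1.2,-1.5,-0.2,0.07],[3.8,-4.8,-0.3,0.18],[6.6,-8.4,-0.3,0.3],[9.4,-12,-0.3,0.42],[11.8,-15,-0.3,0.53]]

```text
t: 26.8
tool_pos: [0.5903, -0.0309, 0.1338]
orientation: [3.138, -0.092, 0.055]
force: [0.1, -0.9, -0.6]
opening: 0.0497
```

```bash
./g.sh 0.592,-0.016,0.13,-8
```

```text
t 26.8 pos [ 0.5903 -0.0309  0.1338] yaw -3.3 tilt 2.03 op 0.0497 q6 -0.08 F [ 0.1 -0.9 -0.6]
INC cm [ 0.07 -1.5   0.38] turn 0.081 rows>= 0.5
```

Emit:
play_rows:
  increments:
    - [[0.1,-0.8,0.2,0.04],[0.1,-1.4,0.3,0.08],[0.1,-1.4,0.3,0.08],[0.1,-1.4,0.3,0.08]]

```text
t: 27.2
tool_pos: [0.592, -0.0171, 0.1308]
orientation: [3.133, -0.215, 0.055]
force: [0.4, 0.4, -0.8]
opening: 0.0496
```

```bash
./g.sh 0.592,-0.016,0.018,-8; python3 wl.py w17
```

```text
t 27.2 pos [ 0.592  -0.0171  0.1308] yaw -7.8 tilt 2.01 op 0.0496 q6 0.02 F [ 0.4  0.4 -0.8]
INC cm [-0.41 -0.09 11.28] turn 0.003 rows>= 2.3
```

View pics/w17.png

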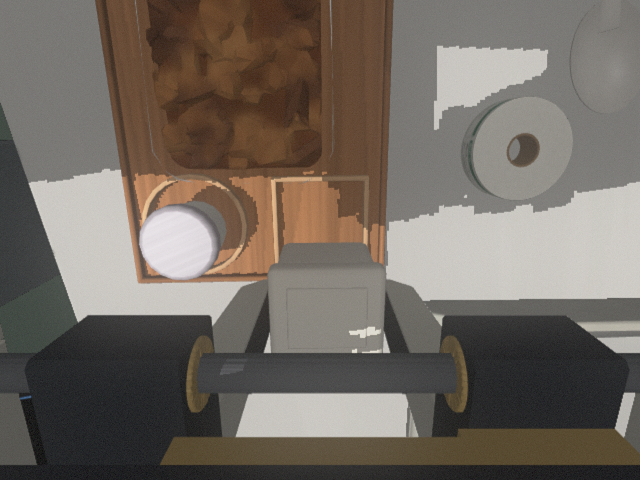

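Emit:
play_rows:
  increments:
    - [[-0.1,-0.1,3,0],[-0.2,-0.1,6,0],[-0.3,-0.1,8.5,0],[-0.4,-0.1,10.2,0],[-0.4,-0.1,10.7,0]]

```text
t: 27.75
tool_pos: [0.5899, -0.0169, 0.0212]
orientation: [3.133, -0.216, 0.049]
force: [0.7, -0.7, -1.1]
opening: 0.0501
```

```bash
./g.sh 0.592,-0.016,0.0165,-8
```

```text
t 27.75 pos [ 0.5899 -0.0169  0.0212] yaw -7.9 tilt 1.77 op 0.0501 q6 0.02 F [ 0.7 -0.7 -1.1]
INC cm [ 0.18 -0.12  0.48] turn 0.002 rows>= 0.1
```

Emit:
play_rows:
  increments:
    - [[0.2,-0.1,0.1,0],[0.2,-0.1,0.3,0],[0.2,-0.1,0.45,0],[0.2,-0.1,0.6,0],[0.2,-0.1,0.6,0]]

```text
t: 28.25
tool_pos: [0.5934, -0.0161, 0.0172]
orientation: [3.133, -0.216, 0.052]
force: [-1.3, 0.9, 5.9]
opening: 0.0491
```

Emit:
play_rows:
  increments:
    - [[0,0,0,0],[0,0,0,0],[0,0,0,0],[0,0,0,0],[0,0,0,0]]
  jaw: 6.8

```text
t: 28.75
tool_pos: [0.5933, -0.0161, 0.017]
orientation: [3.133, -0.216, 0.052]
force: [-0.3, 0.0, 0.7]
opening: 0.0676
```

Emit:
play_rows:
  increments:
    - [[0,0,-1,0],[0,0,-3,0],[0,0,-6,0],[0,0,-10,0],[0,0,-14,0]]

```text
t: 29.25
tool_pos: [0.5881, -0.0156, 0.1586]
orientation: [3.133, -0.216, 0.051]
force: [0.7, -0.2, 0.2]
opening: 0.068
```

```bash
./g.sh 0.40,-0.25,0.17,-8
```

```text
t 29.25 pos [ 0.5881 -0.0156  0.1586] yaw -7.9 tilt 1.86 op 0.068 q6 0.02 F [ 0.7 -0.2  0.2]
INC cm [-15.37  25.8   -1.67] turn 0.002 rows>= 6.0
```

Moving aside, for a clear final look.

Emit:
play_rows:
  increments:
    - [[-1.5,2.8,-0.5,0],[-4,7,-1,0],[-6.5,11.2,-1.5,0],[-9,15.4,-1.7,0],[-11.5,19.5,-1.7,0]]

```text
t: 29.75
tool_pos: [0.446, -0.1943, 0.173]
orientation: [3.132, -0.215, 0.054]
force: [0.4, -0.3, 0.4]
opening: 0.0686
```

Emit:
play_rows:
  increments:
    - [[-1,2.5,0,0],[-2,5,0,0],[-2,5,0,0],[-2,5,0,0]]

```text
t: 30.15
tool_pos: [0.4193, -0.2413, 0.1729]
orientation: [3.132, -0.218, 0.055]
force: [1.1, -0.0, -0.3]
opening: 0.068
```

```bash
./g.sh 0.40,-0.25,0.17,-8
python3 - <<'E'
from h import *
out=[]
for nm,(u0,u1,v0,v1) in dict(top=(120,360,200,325),scene=(140,380,130,310)).items():
    cp=camera_params(nm);im,d=read_camera(nm);W=cloud(cp,d)
    cv2.imwrite(f"pics/{nm}F.png",cv2.resize(im[v0:v1,u0:u1],None,fx=3.2,fy=3.2,interpolation=cv2.INTER_CUBIC))
    x,y,z=W[...,0],W[...,1],W[...,2]
    for n,(a,b) in dict(rr=(.4655,.292),rs=(.5675,.287),sr=(.490,-.001),ss=(.592,-.0148)).items():
        m=(abs(x-a)<.045)&(abs(y-b)<.036)&(z>.045)&(z<.1)
        if m.sum()<20: print(nm,n,m.sum());continue
        h=np.percentile(z[m],95);t=W[m&(z>h-.008)]
        r=cv2.minAreaRect((t[:,:2]*1000).astype(np.float32))
        c=np.linalg.lstsq(np.c_[t[:,:2]-t[:,:2].mean(0),np.ones(len(t))],t[:,2],rcond=None)[0]
        print(nm,n,"h",h.round(4),"c",np.round(r[0]),np.round(r[1]),"off mm",np.round((np.array(r[0])-[a*1000,b*1000])),"slope",np.round(np.degrees(c[:2]),1))
E
```

```text
t 30.15 pos [ 0.4193 -0.2413  0.1729] yaw -8.0 tilt 2.01 op 0.068 q6 -0.51 F [ 1.1 -0.  -0.3]
INC cm [-1.8   1.13  0.23] turn 0.001 rows>= 0.4
top rr h 0.0624 c [465. 287.] [54. 51.] off mm [-1. -5.] slope [-0.6 -0.5]
top rs h 0.0837 c [566. 283.] [24. 22.] off mm [-1. -4.] slope [-4.2  3.1]
top sr h 0.0621 c [489.  -4.] [53. 53.] off mm [-1. -3.] slope [ 0.5 -0.5]
top ss h 0.0611 c [590. -18.] [43. 50.] off mm [-2. -3.] slope [ 0.  -0.2]
scene rr h 0.0605 c [466. 290.] [55. 52.] off mm [ 0. -2.] slope [1.2 1.6]
scene rs h 0.0821 c [568. 287.] [28. 23.] off mm [ 0. -0.] slope [5.2 1. ]
scene sr 0
scene ss 0
```

View pics/topF.png

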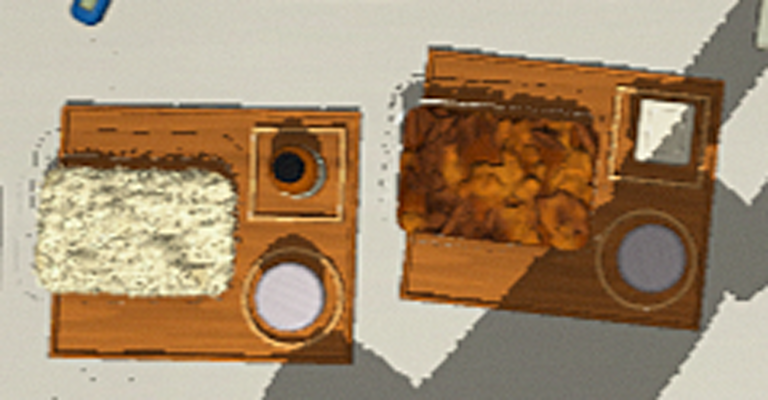

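View pics/sceneF.png

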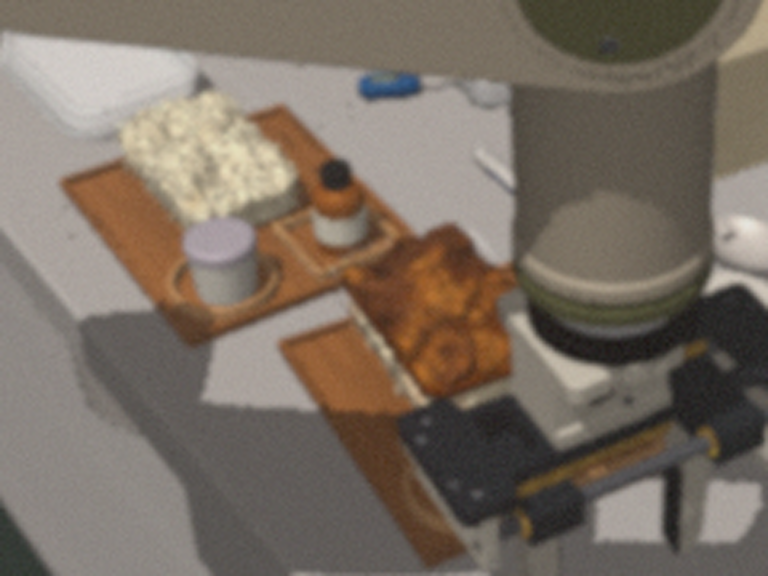

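All four items stand inside their wells. Each top reads about 5 mm higher than it did on the table, which matches standing on the well floors. Handing in.

```bash
python3 -c "
from plant import *
print(close_job())"
```

```text
the job is handed in; nothing more can be done
None
```

Both lunch kits are complete and handed in at about 30 s of the 112 s limit. I filled them in the order you listed: a dip pot in each round well, the sauce bottle in the rice tray's square well, and the butter tub in the stew tray's square well. I never touched the label roll or the pen.

**Final checks:** The last top view shows all four items inside their wells, within about 5 mm of centre and let go, with the arm clear. Their tops read 5–6 mm higher than they did on the table, which fits standing flat on the 5 mm well floors. Pot and tub lids measured level to within about 2°; the bottle looked upright, but its cap was too small for a reliable tilt reading. The scene camera could confirm only the rice tray, because the arm hid the stew tray's wells.

**What disagreed or failed:**
- **Fingertip position:** The stated fingertip position did not match what I measured. The tips were about 20 mm behind the TCP, not 11 mm ahead, so my first grasp closed in the air above a pot without moving it. I used the measured value from then on.
- **Tool tilt:** The tool drifted to about 2° of tilt by the end. Each item was released at nearly the same tilt it was gripped at, so this did not affect the placements.
- **Contact force:** The highest force I saw was about 19 N, when the first pot touched its well floor.

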